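# Release the child-safe latch of the blade cupboard

## Task

Take the flat release key from the wooden stand, put its blade down the narrow gap along the top of the cupboard's door, feel along the steel strip in there for the window over the sprung hook's pad, and press the pad down gently, without forcing it hard onto its stop, until the door springs free. Then swing the door wide open, about square to the cupboard, and stand the key back in its slot in the stand. Do not push the other things on the bench about or press hard on the cupboard.

Things in the scene. Friction and masses are not known exactly. Their poses are not given: they have to be found in the camera images.
- cupboard: Plywood blade cupboard fixed to the bench, 200 deep, 260 wide, 170 mm high. Origin at bench level in the middle of its open front plane; x points into the cupboard (away from the robot), y along the front towards the hinge side, z up. Its door hangs on the front (-x); the hinge line is upright at x = 0, y = +130 mm. More than 24 N on any part of it, latch and door included, is too much.
- gap_mid (a point): Middle of the gap between door and roof edge, at the height of the roof's upper face: cupboard x = -7, y = -20, z = 170 mm; axes as the cupboard's. The gap is 12 to 17 mm wide there (x), narrower towards the hinge. 22 mm down lies a stiff steel guide strip (gives 1 mm per 6 N), 134 mm long, with one window 24 mm long (y), its middle anywhere from cupboard y = -42 to +2 mm (not measured).
- latch_zone (a point): Point 30 mm under gap_mid. In the middle of the strip's window sits the white plastic pad (18 along y, 11 mm along x) of the sprung hook that holds the door ajar; its top is 27 to 35 mm below the roof's upper face (set differently each time). Pressing it takes 5 to 8 N to start, 8 to 12 N where the barb lets go of the door, 5 to 9 mm down; a hard stop comes about 10 mm down.
- roof_edge (a point): Middle of the roof's front upper edge, cupboard x = 0, y = 0, z = 170 mm. Once the door is free a plunger inside pushes it out to about 0.2 rad. When the key is lifted the hook springs up again: its barb, at cupboard x = -20 to -27 mm, then reaches up to 24 mm below the roof's upper face, so a key tip less than 20 mm deep passes over strip, hook and pad.
- door (a joint): Opening angle of the door (rad): 0 shut, about 0.08 to 0.11 while held by the hook, about 0.2 when sprung free, 1.57 square to the front, limit 1.9. Plywood, 250 wide, 22 thick, upper edge level with the roof (170 mm); its inner face runs through the hinge line. It stays where it is left; pushing it 130 mm from the hinge takes about 1 to 4 N.
- door_edge (a point): Upper inner corner of the door's free edge, 250 mm from the hinge line.
- key_grip (a point): Release key, centre of its pale wooden block handle, 24 (x) x 32 (y) x 46 mm (z). Below the handle a steel blade, 5 (x) x 14 (y) mm, 72 mm long, points down. x is across the blade's flat faces, y along the blade's width, z up the key. Whole length 118 mm, 0.12 kg. It stands upright and loose in either of the stand's two slots; a half turn makes no difference.
- key_tip (a point): Middle of the end of the key's blade, 95 mm below key_grip. Axes as the key's.
- stand: Fixed wooden stand 60 (x) x 130 (y) x 50 mm high, origin at the centre of its underside. Two slots 9 (x) x 18 (y) mm, 40 mm deep (floor 10 mm above the bench), at y = -35 and +35 mm: one holds the key, the other the scraper, which of them varies.
- scraper: Bystander: scraper in the other slot, same blade but a round, bulging wooden handle, 114 mm high. Origin at its blade's end.
- plane: Bystander: wooden hand plane, 200 x 55 x 110 mm, origin under its middle.
- rubbing_block: Bystander: white block 85 x 50 x 30 mm, origin under its middle.
- glue_bottle: Bystander: white glue bottle, 60 mm across, 150 mm high, origin under its middle.
- square: Bystander: try square lying flat, 90 x 150 mm, origin under the middle of its wooden stock.
- tin: Bystander: small open tin, 64 mm across, 35 mm high, on the cupboard's roof towards the back. Origin under its middle.
There are look-alikes about, which are no part of the job. Leave any pink or yellow look-alike of the part that bears key_grip alone.

How it is judged:
By the outcome, as a careful person would: the job done as asked, in the order asked, and still so for the second after the job is handed in, with the robot touching nothing.
It also fails if it takes over 72 s, if anything falls off the work surface, if the arm or the gripper's body presses on something with over 40 N, if the wrist force passes 120 N, or if a joint passes its speed limit or range.

## Robot

A 6-joint arm with a two-finger parallel gripper is mounted at the origin on the work surface. World frame = base frame: x ahead of the robot, y to its left, z up, the work surface at z = 0. Lengths are in m, angles in rad, forces in N, time in s.
With the tool pointing down it reaches from about 0.425 to 0.95 m from the base axis. Payload 3.5 kg.
Tool frame: the origin (TCP) lies between the finger pads; the fingertips stand 17 mm ahead of it and the grasp point (between the pads) lies 2 mm behind it; z points along the fingers, y is the direction in which the jaws open and shut (so a half turn about z gives the same grasp; the last joint's range is limited). The gripper opens to 85 mm and grips with 20 to 120 N. Pads are 22 mm wide; open, the fingers measure 114 mm over their backs; the gripper's body (76 mm by 85 mm) begins 54 mm behind the grasp point. The pads swing forward as they close: fully open they stand 13 mm farther back than shut.
Start: joints at [1.108, 0.286, 1.577, -0, 1.279, -0.15], TCP at [0.208, 0.642, 0.248] pointing down, gripper open.
Joint ranges: [-2.77, 2.77], [-0.9, 2.22], [0.21, 2.48], [-1.53, 4.67], [0.24, 2.81], [-2.84, 2.84]. Speed limits (rad/s): [2.79, 2.79, 3.14, 3.14, 3.14, 3.14].

## Interface

Orientations are given as a unit quaternion [x, y, z, w].
In Python, from plant import ctrl gives the robot as it stands.
- The arm moves only by the tool carry_out, never from a script. Its argument "commands" is a list of rows, each an object with "delta_pos": the shift along the tool's x, y, z in m, a list of three; "delta_rot": the turn, a rotation vector about the tool's x, y, z in rad, a list of three; "claw": the opening in per cent of the stroke, from 0 (shut) to 100 (fully open). A call has 1 to 8 rows; each row is the pose to reach, as a shift and turn from the pose measured when the call began, along the tool's axes at that moment; what a row does not reach only later rows make up. A row lasts 1/12 s, in which the tool goes at most 41.7 mm and 7.16 degrees, less where a joint would pass 70% of its speed; a pose out of reach is approached as far as the arm can. A call with a gripper value outside its range is refused whole. The fingers move at their own pace and stop on an object; "force" is the grip in N (left out, the last holds). Time passes only in rows, so rows that repeat a pose let the fingers close. It gives the time, the measured TCP pose, the force and the opening at its end, in the units of the state.
- ctrl.get_state(): the state, without advancing time (a new reading comes with each control period).
- ctrl.read_camera(name): name is "scene" or "top" or "wrist"; returns (picture, depth): 400x640x3 uint8, red, green, blue; 400x640 float32, m along the optical axis (not along the pixel's ray), 0 where there is no reading.
- ctrl.camera_info(name): a dict with "fx", "fy", "cx", "cy" (pixels), "rvec" (rotation vector, rad) and "tvec" (3), from world to camera coordinates, as OpenCV has them; the wrist camera has in their place "mount" (4x4, takes a point from camera to tool coordinates, whose origin is the TCP and whose axes are the flange's). Camera axes: x right, y down, z forward; pixel columns grow to the right and rows downward; lengths in m; the calibration is good to about 2 mm. A picture is of the moment at which its call begins: read the wrist's pose just before it. camera_info takes no time and is no camera call.
- ctrl.sign_off(): hands the job in, once; it reports no verdict.
The state is a dict: "time": time; "qpos": joint angles; "dq": joint speeds; "joint_efforts": joint torques, N m; "eef_pos": TCP position; "tcp_rot": TCP orientation; "contact_force": force on the tool from outside, world axes, zero at the start; "wrist_torque": the same for the moment, N m; "opening": opening from 0.0 (shut) to 1.0 (fully open).
Only numpy, scipy, OpenCV 4.12 (cv2) and the standard library are available. Lean on these libraries where they do the work, as an engineer would, in place of code of your own. Each camera call takes 0.05 s, during which the arm holds its last target.

## Working session

There is one attempt and no reset: what is moved stays moved. The work goes in short steps, Python scripts to look and compute and a tool call to move; the robot and the scene stay as the last step left them, time stands still between calls to the robot, and variables do not carry over. Pictures are saved under pics/ and viewed, and the job is handed in when it is done.

Besides the shell and the picture viewer there is one more tool, called as a command line: name --argument value ..., lists and objects as JSON in quotes. carry_out: Moves the arm, as the interface text tells. Its arguments: {"type":"object","properties":{"commands":{"type":"array"},"force":{"type":"number"}},"required":["commands"]}

```bash
ls; mkdir -p pics; cat > h.py <<'E'
import numpy as np, cv2
from scipy.spatial.transform import Rotation as R
from plant import ctrl
def cam(name):
    i=ctrl.camera_info(name); K=np.array([[i['fx'],0,i['cx']],[0,i['fy'],i['cy']],[0,0,1]])
    if 'mount' in i:
        s=ctrl.get_state(); T=np.eye(4); T[:3,:3]=R.from_quat(s['tcp_rot']).as_matrix(); T[:3,3]=s['eef_pos']
        M=T@np.array(i['mount']); return K,M   # cam->world
    Rm=R.from_rotvec(np.array(i['rvec']).ravel()).as_matrix(); t=np.array(i['tvec']).ravel()
    M=np.eye(4); M[:3,:3]=Rm.T; M[:3,3]=-Rm.T@t; return K,M
def pts(depth,K,M):
    v,u=np.mgrid[:depth.shape[0],:depth.shape[1]]
    P=np.stack([(u-K[0,2])/K[0,0]*depth,(v-K[1,2])/K[1,1]*depth,depth],-1)
    W=P@M[:3,:3].T+M[:3,3]; W[depth==0]=np.nan; return W
def ray(u,v,K,M,z):
    d=M[:3,:3]@np.array([(u-K[0,2])/K[0,0],(v-K[1,2])/K[1,1],1]); o=M[:3,3]
    return o+d*(z-o[2])/d[2]
def proj(p,K,M):
    c=M[:3,:3].T@(np.array(p)-M[:3,3]); return K[0,0]*c[0]/c[2]+K[0,2],K[1,1]*c[1]/c[2]+K[1,2]
def grab(name,tag):
    K,M=cam(name); im,d=ctrl.read_camera(name)
    cv2.imwrite(f'pics/{tag}.png',im[:,:,::-1]); np.savez(f'pics/{tag}.npz',im=im,d=d,K=K,M=M); return im,d,K,M
def load(tag):
    z=np.load(f'pics/{tag}.npz'); return z['im'],z['d'],z['K'],z['M']
E
python3 - <<'E'
from h import *
for n in ['scene','top','wrist']:
    im,d,K,M=grab(n,n+'0'); print(n,K[0,0],M.round(3).tolist(),(d>0).mean())
print(ctrl.get_state())
E
```

```text
pics
scene 518.6330452208073 [[0.225, 0.677, -0.7, 1.679], [0.974, -0.161, 0.158, -0.277], [-0.006, -0.718, -0.696, 1.217], [0.0, 0.0, 0.0, 1.0]] 0.97587890625
top 429.18280636955336 [[-0.006, -0.993, 0.115, 0.382], [-1.0, 0.004, -0.013, 0.009], [0.013, -0.115, -0.993, 1.573], [0.0, 0.0, 0.0, 1.0]] 0.9959296875
wrist 312.7078048296114 [[0.308, 0.905, 0.295, 0.131], [0.951, -0.291, -0.099, 0.666], [-0.003, 0.311, -0.95, 0.372], [0.0, 0.0, 0.0, 1.0]] 0.99609375
{'time': 0.15, 'qpos': array([ 1.10799668e+00,  2.87002039e-01,  1.57786997e+00,  4.91081434e-05,
        1.27863548e+00, -1.50015596e-01]), 'dq': array([ 0.00326428, -0.0045212 , -0.003182  , -0.00175946,  0.00166716,
        0.00021422]), 'joint_efforts': array([ 1.31475237e-03, -4.06602573e+01, -2.93143255e+01, -1.10426124e-04,
        3.92484973e-03,  8.17857227e-06]), 'eef_pos': array([0.20744988, 0.64180789, 0.2472225 ]), 'tcp_rot': array([ 1.55762223e-01,  9.87794114e-01, -9.05732750e-04, -3.11202756e-04]), 'contact_force': array([-0.79735774,  0.11083945, -0.01725732]), 'wrist_torque': array([0.0239626 , 0.02643458, 0.01022135]), 'opening': 1.0000271643403955}
```

View pics/scene0.png

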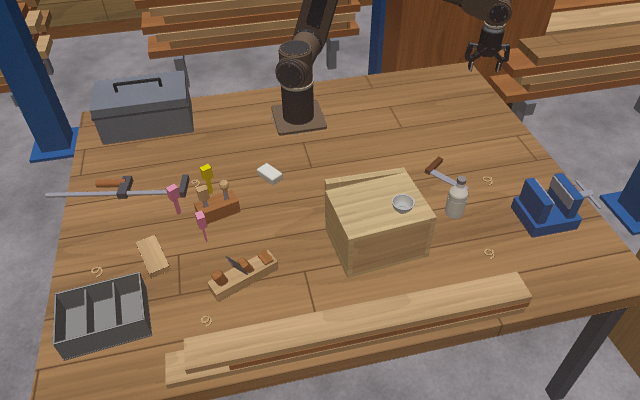

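View pics/top0.png

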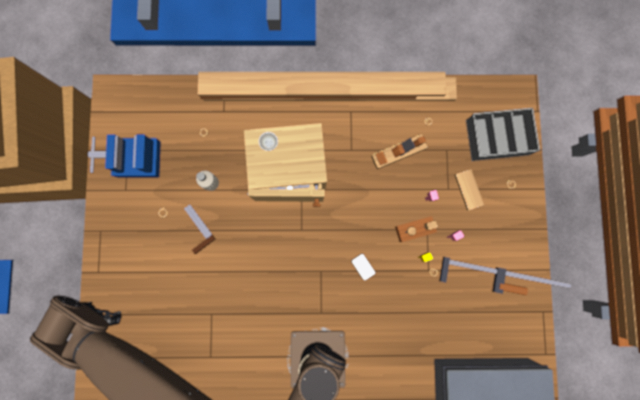

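View pics/wrist0.png

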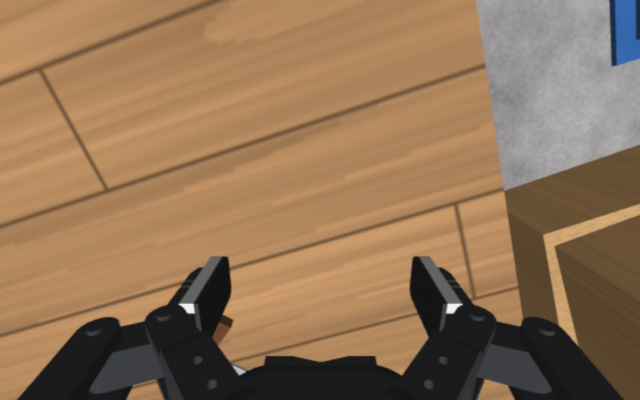

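The scene view shows the cupboard at (380,215) and the stand at (218,205), with pink and yellow look-alikes around the stand. In the top view the stand is at (417,230) and the cupboard's door gap runs along (245–325, 188–195). I'll enlarge both.

```bash
python3 - <<'E'
from h import *
a=load('top0')[0][:,:,::-1]; b=load('scene0')[0][:,:,::-1]
A=cv2.resize(a[170:280,380:480],None,fx=4,fy=4,interpolation=2); B=cv2.resize(b[150:250,150:250],None,fx=4,fy=4,interpolation=2)
B2=np.zeros((440,400,3),np.uint8);B2[:400]=B
cv2.imwrite('pics/c1.png',np.hstack([A,B2]))
A=cv2.resize(a[115:215,235:335],None,fx=4,fy=4,interpolation=2); B=cv2.resize(b[165:265,320:420],None,fx=4,fy=4,interpolation=2)
cv2.imwrite('pics/c2.png',np.hstack([A,B]))
for t,px in [('top0',[(432,226),(411,231),(417,230),(245,130),(322,125),(325,160),(250,190),(325,182),(325,198),(262,193),(433,195),(457,235),(427,257)]),('scene0',[(203,189),(224,184),(218,208)])]:
    im,d,K,M=load(t); W=pts(d,K,M)
    for p in px: print(t,p,W[p[1],p[0]].round(3))
E
```

```text
top0 (432, 226) [ 0.459 -0.388  0.128]
top0 (411, 231) [ 0.443 -0.317  0.126]
top0 (417, 230) [ 0.449 -0.355  0.05 ]
top0 (245, 130) [0.781 0.24  0.17 ]
top0 (322, 125) [ 0.849 -0.021 -0.003]
top0 (325, 160) [ 0.714 -0.031  0.001]
top0 (250, 190) [0.579 0.221 0.17 ]
top0 (325, 182) [ 0.607 -0.027  0.152]
top0 (325, 198) [ 0.572 -0.03  -0.004]
top0 (262, 193) [0.569 0.182 0.166]
top0 (433, 195) [ 0.566 -0.397  0.119]
top0 (457, 235) [ 0.429 -0.475  0.117]
top0 (427, 257) [ 0.355 -0.37   0.117]
scene0 (203, 189) [ 0.472 -0.383  0.129]
scene0 (224, 184) [ 0.453 -0.319  0.119]
scene0 (218, 208) [ 0.48  -0.35   0.046]
```

View pics/c1.png

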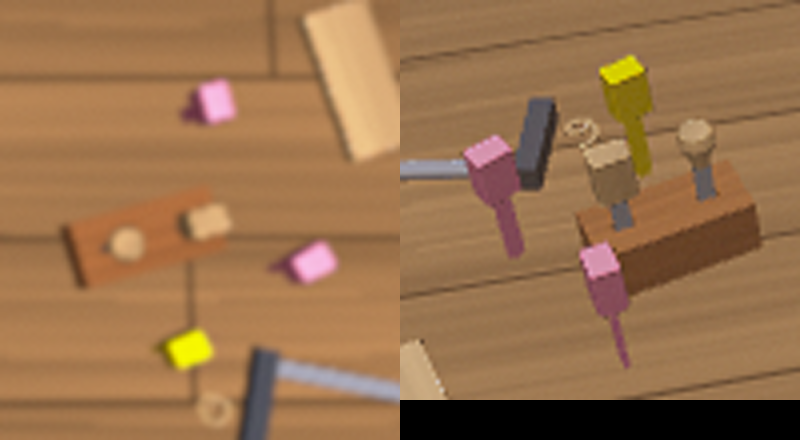

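View pics/c2.png

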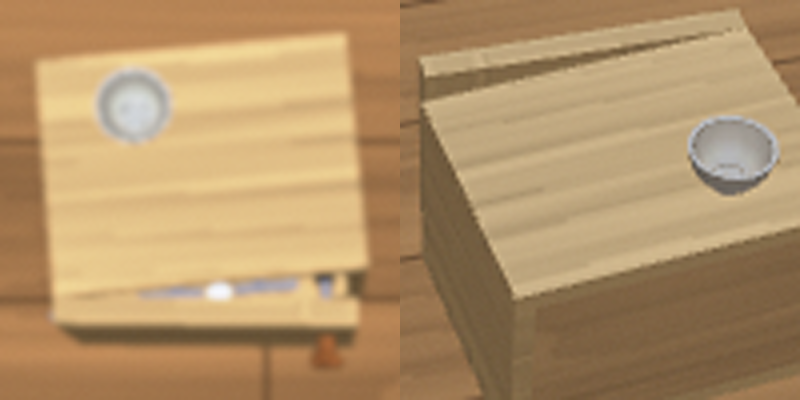

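```bash
cat >> h.py <<'E'
def delta(p,yaw,s=None,full=None):
    """shift & rotvec (tool axes) to TCP pos p, tool pointing down with jaw (tool y) at world angle yaw"""
    s=s or ctrl.get_state(); Rn=R.from_quat(s['tcp_rot'])
    y=np.array([np.cos(yaw),np.sin(yaw),0]); z=np.array([0,0,-1.]); x=np.cross(y,z)
    Rt=R.from_matrix(np.stack([x,y,z],1))
    return Rn.inv().apply(np.array(p)-s['eef_pos']).round(4), (Rn.inv()*Rt).as_rotvec().round(4)
def jaw(s=None):
    s=s or ctrl.get_state(); y=R.from_quat(s['tcp_rot']).as_matrix()[:,1]; return np.arctan2(y[1],y[0])
E
python3 - <<'E'
from h import *
im,d,K,M=load('top0'); W=pts(d,K,M)
roof=(abs(W[...,2]-.17)<.006)
roof[:, :230]=0; roof[:,340:]=0
c=cv2.findContours(roof.astype(np.uint8),cv2.RETR_EXTERNAL,cv2.CHAIN_APPROX_NONE)[0]
c=max(c,key=cv2.contourArea); r=cv2.minAreaRect(c); print(r)
for b in cv2.boxPoints(r): print(b, ray(*b,K,M,.17).round(4))
for z in (.135,.14): print('pad',ray(289.7,187.7,K,M,z))
for p in [[.5,.4,.3],[.57,.25,.3],[.58,.12,.3]]: print(delta(p,.05))
E
```

```text
((285.0049743652344, 161.565673828125), (72.39787292480469, 78.8323974609375), 85.68397521972656)
[242.97632 128.43576] [0.7868 0.2468 0.17  ]
[321.58514 122.50302] [ 0.8066 -0.0165  0.17  ]
[327.03363 194.69559] [ 0.562  -0.0329  0.17  ]
[248.4248  200.62833] [0.5434 0.2254 0.17  ]
pad [0.59082628 0.09212502 0.135     ]
pad [0.59010068 0.09183693 0.14      ]
(array([-0.3527, -0.1401, -0.0526]), array([-1.900e-03,  8.000e-04,  1.208e+00]))
(array([-0.4655, -0.2613, -0.0524]), array([-1.900e-03,  8.000e-04,  1.208e+00]))
(array([-0.515 , -0.3819, -0.0522]), array([-1.900e-03,  8.000e-04,  1.208e+00]))
```

carry_out --commands '[{"delta_pos": [-0.044,-0.017,-0.007],"delta_rot": [0,0,0.12]},{"delta_pos": [-0.088,-0.035,-0.014],"delta_rot": [0,0,0.24]},{"delta_pos": [-0.132,-0.052,-0.021],"delta_rot": [0,0,0.36]},{"delta_pos": [-0.176,-0.07,-0.028],"delta_rot": [0,0,0.48]},{"delta_pos": [-0.22,-0.087,-0.035],"delta_rot": [0,0,0.6]},{"delta_pos": [-0.264,-0.105,-0.042],"delta_rot": [0,0,0.72]},{"delta_pos": [-0.308,-0.122,-0.049],"delta_rot": [0,0,0.84]},{"delta_pos": [-0.353,-0.14,-0.052],"delta_rot": [0,0,0.96]}]'

```text
invalid input at $.commands[0]: expected keys delta_pos, delta_rot, claw
```

```bash
python3 - <<'E'
from h import *
s=ctrl.get_state();print(s['time'],s['eef_pos'],s['qpos'].round(2),jaw(s))
for p in [[.57,.25,.3],[.57,.08,.3]]: print(delta(p,.075))
E
```

```text
0.15 [0.20744988 0.64180789 0.2472225 ] [ 1.11  0.29  1.58  0.    1.28 -0.15] 1.2579983998228865
(array([-0.4655, -0.2613, -0.0524]), array([-1.900e-03,  8.000e-04,  1.183e+00]))
(array([-0.5178, -0.4231, -0.0522]), array([-1.900e-03,  8.000e-04,  1.183e+00]))
```

carry_out --commands '[{"delta_pos": [-0.044,-0.017,-0.007],"delta_rot": [0,0,0.12],"claw": 100},{"delta_pos": [-0.088,-0.035,-0.014],"delta_rot": [0,0,0.24],"claw": 100},{"delta_pos": [-0.132,-0.052,-0.021],"delta_rot": [0,0,0.36],"claw": 100},{"delta_pos": [-0.176,-0.07,-0.028],"delta_rot": [0,0,0.48],"claw": 100},{"delta_pos": [-0.22,-0.087,-0.035],"delta_rot": [0,0,0.6],"claw": 100},{"delta_pos": [-0.264,-0.105,-0.042],"delta_rot": [0,0,0.72],"claw": 100},{"delta_pos": [-0.308,-0.122,-0.049],"delta_rot": [0,0,0.84],"claw": 100},{"delta_pos": [-0.353,-0.14,-0.052],"delta_rot": [0,0,0.96],"claw": 100}]'

```text
time: 0.82
eef_pos: [0.4632, 0.4303, 0.2947]
tcp_rot: [0.597, 0.803, -0.001, 0.0]
contact_force: [0.3, 0.9, -0.8]
opening: 1.0
```

```bash
python3 - <<'E'
from h import *
s=ctrl.get_state();print(s['time'],s['eef_pos'],s['qpos'].round(2),jaw(s))
for p in [[.57,.25,.3],[.57,.08,.3]]: print(delta(p,.075))
E
```

```text
0.8167 [0.46315077 0.43026883 0.29471661] [ 0.59  0.16  1.64 -0.    1.34  0.3 ] 0.29222698093665717
(array([-0.2034,  0.0504, -0.0051]), array([-0.0008,  0.0013,  0.2172]))
(array([-0.3662,  0.0014, -0.0048]), array([-0.0008,  0.0013,  0.2172]))
```

carry_out --commands '[{"delta_pos": [-0.041,0.01,-0.002],"delta_rot": [0,0,0.1],"claw": 100},{"delta_pos": [-0.082,0.02,-0.004],"delta_rot": [0,0,0.2],"claw": 100},{"delta_pos": [-0.123,0.025,-0.005],"delta_rot": [0,0,0.217],"claw": 100},{"delta_pos": [-0.164,0.03,-0.005],"delta_rot": [0,0,0.217],"claw": 100},{"delta_pos": [-0.205,0.03,-0.005],"delta_rot": [0,0,0.217],"claw": 100},{"delta_pos": [-0.246,0.025,-0.005],"delta_rot": [0,0,0.217],"claw": 100},{"delta_pos": [-0.287,0.015,-0.005],"delta_rot": [0,0,0.217],"claw": 100},{"delta_pos": [-0.327,0.01,-0.005],"delta_rot": [0,0,0.217],"claw": 100}]'

```text
time: 1.48
eef_pos: [0.5663, 0.1185, 0.2997]
tcp_rot: [0.68, 0.733, -0.001, -0.0]
contact_force: [0.9, 0.8, -0.5]
opening: 1.0
```

```bash
python3 - <<'E'
from h import *
s=ctrl.get_state();print(s['time'],s['eef_pos'],s['qpos'].round(2),jaw(s))
grab('wrist','w1')
E
```

```text
1.4833 [0.56634048 0.11851424 0.29968497] [ 0.03  0.04  1.76 -0.    1.34 -0.04] 0.07534852804731682
```

View pics/w1.png

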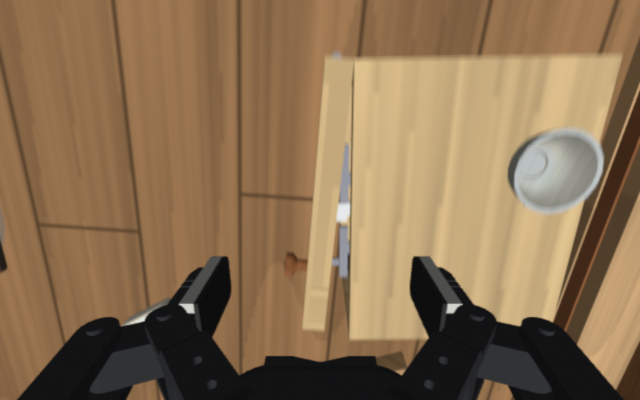

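The wrist view shows the gap running from (353,60) at the hinge end down to (349,330). The strip spans rows 143–277 and the white pad is at (343,212). I'll zoom in and measure.

```bash
python3 - <<'E'
from h import *
im,d,K,M=load('w1'); W=pts(d,K,M)
A=cv2.resize(im[130:290,300:380,::-1],None,fx=7,fy=3.7,interpolation=0)
cv2.imwrite('pics/c3.png',A)
hsv=cv2.cvtColor(im,cv2.COLOR_RGB2HSV)
for r in (90,150,190,200,205,212,218,225,235,270,300):
    print(r,[ (c,*(W[r,c]*1000).round(0).astype(int)) for c in range(324,360,3)])
# roof
roof=(abs(W[...,2]-.17)<.004); roof[:,:300]=0
roof=cv2.erode(roof.astype(np.uint8),np.ones((3,3)))
print(np.nanmedian(W[100:300,380:480,2]))
# front edge of roof: scan rows, transition (brightness drop) leftwards from col 365
g=cv2.cvtColor(im,cv2.COLOR_RGB2GRAY).astype(int)
E=[]
for r in range(75,300,5):
    row=g[r,330:370]; gr=np.diff(row); c=330+np.argmax(gr[:])+.5; E.append((r,c)); 
print(E)
E
```

```text
90 [(324, np.int64(563), np.int64(201), np.int64(169)), (327, np.int64(565), np.int64(201), np.int64(168)), (330, np.int64(567), np.int64(201), np.int64(169)), (333, np.int64(570), np.int64(202), np.int64(170)), (336, np.int64(572), np.int64(202), np.int64(169)), (339, np.int64(574), np.int64(202), np.int64(170)), (342, np.int64(577), np.int64(202), np.int64(170)), (345, np.int64(579), np.int64(202), np.int64(170)), (348, np.int64(581), np.int64(202), np.int64(170)), (351, np.int64(597), np.int64(206), np.int64(16)), (354, np.int64(586), np.int64(203), np.int64(169)), (357, np.int64(588), np.int64(203), np.int64(170))]
150 [(324, np.int64(566), np.int64(155), np.int64(169)), (327, np.int64(569), np.int64(155), np.int64(171)), (330, np.int64(571), np.int64(155), np.int64(170)), (333, np.int64(574), np.int64(155), np.int64(170)), (336, np.int64(576), np.int64(156), np.int64(170)), (339, np.int64(579), np.int64(156), np.int64(170)), (342, np.int64(581), np.int64(156), np.int64(170)), (345, np.int64(586), np.int64(153), np.int64(148)), (348, np.int64(588), np.int64(153), np.int64(149)), 
[... 6220 characters left out ...]
165, np.float64(352.5)), (170, np.float64(351.5)), (175, np.float64(351.5)), (180, np.float64(351.5)), (185, np.float64(351.5)), (190, np.float64(351.5)), (195, np.float64(351.5)), (200, np.float64(351.5)), (205, np.float64(351.5)), (210, np.float64(351.5)), (215, np.float64(351.5)), (220, np.float64(351.5)), (225, np.float64(351.5)), (230, np.float64(350.5)), (235, np.float64(350.5)), (240, np.float64(350.5)), (245, np.float64(350.5)), (250, np.float64(350.5)), (255, np.float64(349.5)), (260, np.float64(349.5)), (265, np.float64(349.5)), (270, np.float64(349.5)), (275, np.float64(349.5)), (280, np.float64(349.5)), (285, np.float64(349.5)), (290, np.float64(349.5)), (295, np.float64(349.5))]
```

View pics/c3.png

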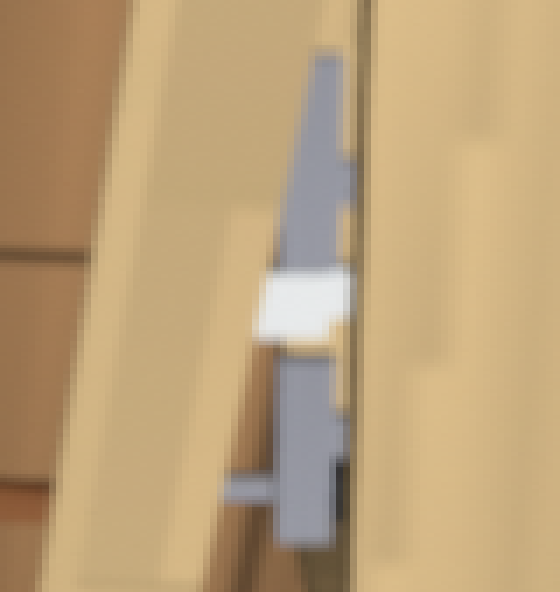

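```bash
python3 - <<'E'
from h import *
im,d,K,M=load('w1'); W=pts(d,K,M); g=cv2.cvtColor(im,cv2.COLOR_RGB2GRAY).astype(float)
# depth-based edges at roof level
top=abs(W[...,2]-.17)<.003
P1=[];P2=[]
for r in range(70,320):
    if 240<r: pass
    row=top[r]; cols=np.where(~row[325:365])[0]+325
    # gap = last run
    if len(cols)==0: continue
    # rightmost gap pixel
    c1=cols.max(); c0=c1
    while not row[c0]: c0-=1
    P1.append(ray(c1+.5,r,K,M,.17)); P2.append(ray(c0+.5,r,K,M,.17))
P1=np.array(P1);P2=np.array(P2)
out=[]
for P in (P1,P2):
    k=np.polyfit(P[:,1],P[:,0],1)
    for _ in range(3):
        e=P[:,0]-np.polyval(k,P[:,1]); m=abs(e)<2e-3; k=np.polyfit(P[m,1],P[m,0],1)
    print(k,m.sum(),len(P),e.std()); out.append(k)
yaw=-np.arctan(out[0][0]); dy=-np.arctan(out[1][0]); print('yaw',yaw,'door ang',dy-yaw)
for y in (.105,.0925,.08): print(y,np.polyval(out[0],y),np.polyval(out[1],y))
# roof ends along the front edge: top & bottom
for c in (380,420,450): 
    col=np.where(top[:,c])[0]; print(c,W[col.min(),c],W[col.max(),c])
# white pad and strip, pixel rays
hsv=cv2.cvtColor(im,cv2.COLOR_RGB2HSV)
pad=((hsv[...,2]>200)&(hsv[...,1]<40)).astype(np.uint8); pad[:, :330]=0;pad[:,356:]=0;pad[:190]=0;pad[235:]=0
v,u=np.where(pad); print('pad',u.min(),u.max(),v.min(),v.max(),ray(u.mean(),v.min()-.5,K,M,.1405),ray(u.mean(),v.max()+.5,K,M,.1405),ray(u.mean(),v.min()-.5,K,M,.148), np.median(W[v,u,2]))
st=((hsv[...,0]>105)&(hsv[...,0]<135)&(hsv[...,1]>25)&(hsv[...,2]>90)).astype(np.uint8); st[:,:338]=0;st[:,350:]=0
v,u=np.where(st); sel=(v>135)&(v<285); rows=np.unique(v[sel]); print(rows)
for r in (rows.min()-.5,202.5,rows[rows>215].min()-.5,rows.max()+.5): print(r,ray(344,r,K,M,.148))
E
```

```text
[-0.09021586  0.60356315] 235 250 0.0016395509629880116
[0.0111036  0.58084205] 234 250 0.00482221909700697
yaw 0.08997229314919226 door ang -0.10107543300472882
0.105 0.5940904898972128 0.5820079271854368
0.0925 0.5952181881157858 0.5818691322336618
0.08 0.5963458863343587 0.5817303372818866
380 [0.6026984  0.22828718 0.16899884] [ 0.63762822 -0.02918606  0.16984156]
420 [0.63211303 0.23105611 0.17024034] [ 0.67753768 -0.02485423  0.16984199]
450 [0.65429386 0.23269935 0.17049638] [0.69222603 0.05036664 0.17036712]
pad 337 349 203 221 [0.58915044 0.10067944 0.1405    ] [0.59108882 0.08100202 0.1405    ] [0.58839242 0.1032419  0.148     ] 0.13992597261986395
[]Traceback (most recent call last):
  File "<stdin>", line 33, in <module>
    return umr_minimum(a, axis, None, out, keepdims, initial, where)
ValueError: zero-size array to reduction operation minimum which has no identity
```

```bash
python3 - <<'E'
from h import *
for p in [[.54,-.13,.29],[.46,-.37,.26]]: print(delta(p,.22))
E
```

```text
(array([-0.239 , -0.0447,  0.0115]), array([-0.0016,  0.0072, -0.1504]))
(array([-0.4726, -0.1412,  0.0433]), array([-0.0016,  0.0072, -0.1504]))
```

carry_out --commands '[{"delta_pos": [-0.04,-0.007,0.0],"delta_rot": [0,0,-0.02],"claw": 100},{"delta_pos": [-0.08,-0.014,0.0],"delta_rot": [0,0,-0.04],"claw": 100},{"delta_pos": [-0.12,-0.022,0.0],"delta_rot": [0,0,-0.06],"claw": 100},{"delta_pos": [-0.16,-0.03,0.003],"delta_rot": [0,0,-0.08],"claw": 100},{"delta_pos": [-0.2,-0.037,0.006],"delta_rot": [0,0,-0.1],"claw": 100},{"delta_pos": [-0.239,-0.045,0.011],"delta_rot": [0,0.003,-0.12],"claw": 100},{"delta_pos": [-0.277,-0.06,0.016],"delta_rot": [0,0.005,-0.14],"claw": 100},{"delta_pos": [-0.315,-0.076,0.022],"delta_rot": [0,0.007,-0.15],"claw": 100}]'

```text
time: 2.2
eef_pos: [0.5141, -0.208, 0.2801]
tcp_rot: [0.625, 0.781, -0.001, -0.0]
contact_force: [1.2, -0.2, 0.7]
opening: 0.997
```

```bash
python3 - <<'E'
from h import *
s=ctrl.get_state(); print(s['eef_pos'],jaw(s),s['time'])
print(delta([.46,-.37,.26],.22))
E
```

```text
[ 0.51412533 -0.20800563  0.2801374 ] 0.22047071557655745 2.2
(array([-0.1462, -0.0882,  0.0203]), array([-0.0011,  0.0002,  0.0005]))
```

carry_out --commands '[{"delta_pos": [-0.035,-0.022,0.005],"delta_rot": [0,0,0],"claw": 100},{"delta_pos": [-0.07,-0.044,0.01],"delta_rot": [0,0,0],"claw": 100},{"delta_pos": [-0.105,-0.065,0.015],"delta_rot": [0,0,0],"claw": 100},{"delta_pos": [-0.14,-0.085,0.02],"delta_rot": [0,0,0],"claw": 100},{"delta_pos": [-0.146,-0.088,0.02],"delta_rot": [0,0,0],"claw": 60},{"delta_pos": [-0.146,-0.088,0.02],"delta_rot": [0,0,0],"claw": 60},{"delta_pos": [-0.146,-0.088,0.02],"delta_rot": [0,0,0],"claw": 60}]'

```text
time: 2.78
eef_pos: [0.4602, -0.3693, 0.2598]
tcp_rot: [0.625, 0.78, -0.0, -0.001]
contact_force: [0.3, -0.2, 0.1]
opening: 0.611
```

```bash
python3 - <<'E'
from h import *
s=ctrl.get_state(); print(s['eef_pos'],jaw(s),s['time'],s['dq'].round(3))
grab('wrist','w2')
E
```

```text
[ 0.46016164 -0.36934525  0.25981601] 0.21951851705939 2.7833 [ 0.034 -0.018  0.009 -0.001  0.002 -0.002]
```

View pics/w2.png

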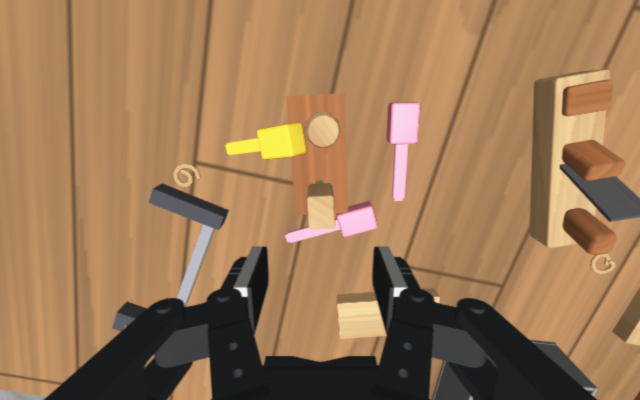

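```bash
python3 - <<'E'
from h import *
im,d,K,M=load('w2'); W=pts(d,K,M)
A=cv2.resize(im[85:250,220:430,::-1],None,fx=3.6,fy=3.6,interpolation=0)
cv2.imwrite('pics/c4.png',A)
for p in [(355,220),(370,215),(290,238),(320,230),(405,115),(400,190),(285,140),(232,148),(321,210),(321,190),(323,130),(340,190),(298,105)]: print(p,(W[p[1],p[0]]*1000).round())
top=(abs(W[...,2]-.127)<.005); top[:150]=0;top[240:]=0;top[:,:295]=0;top[:,345:]=0
v,u=np.where(top); P=W[v,u]; m=(abs(P[:,0]-.459)<.03)&(abs(P[:,1]+.388)<.03); print(m.sum(),u[m].min(),u[m].max(),v[m].min(),v[m].max(),P[m].mean(0),P[m].min(0),P[m].max(0))
c=np.stack([u,v],1)[m].astype(np.float32); r=cv2.minAreaRect(c);print(r)
for b in cv2.boxPoints(r): print(ray(*b,K,M,.128).round(4))
print('ctr',ray(*r[0],K,M,.128))
E
```

```text
(355, 220) [ 517. -427.   25.]
(370, 215) [ 533. -416.   24.]
(290, 238) [ 443. -473.   15.]
(320, 230) [ 478. -454.   14.]
(405, 115) [ 539. -292.   25.]
(400, 190) [ 563. -380.   14.]
(285, 140) [ 418. -340.   80.]
(232, 148) [ 353. -374.   11.]
(321, 210) [ 464. -386.  128.]
(321, 190) [ 461. -373.  109.]
(323, 130) [ 451. -318.  123.]
(340, 190) [ 486. -386.   50.]
(298, 105) [ 422. -307.   49.]
917 307 335 194 229 [ 0.46443628 -0.38701426  0.1273704 ] [ 0.44995121 -0.40573792  0.12201494] [ 0.47984865 -0.37072887  0.13041228]
((321.1217041015625, 211.3252410888672), (34.72291564941406, 27.206270217895508), 86.18592071533203)
[ 0.4488 -0.3746  0.128 ]
[ 0.4713 -0.3679  0.128 ]
[ 0.4808 -0.399   0.128 ]
[ 0.4575 -0.4061  0.128 ]
ctr [ 0.46451423 -0.38661713  0.128     ]
```

View pics/c4.png

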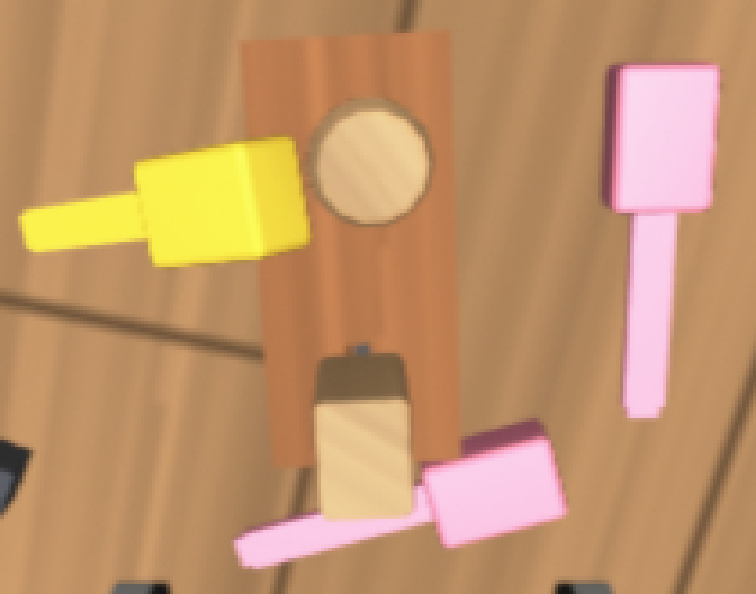

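```bash
python3 - <<'E'
from h import *
im,d,K,M=load('w2'); W=pts(d,K,M); hsv=cv2.cvtColor(im,cv2.COLOR_RGB2HSV)
st=(abs(W[...,2]-.05)<.004)&(abs(W[...,0]-.46)<.06)&(abs(W[...,1]+.35)<.09)&(hsv[...,0]<15)&(hsv[...,1]>100)
v,u=np.where(st); P=W[v,u][:,:2].astype(np.float32); r=cv2.minAreaRect(P); print('stand',r, cv2.boxPoints(r))
ye=(hsv[...,0]>25)&(hsv[...,0]<35)&(hsv[...,1]>180); ye[:,:200]=0;ye[250:]=0;ye[:,350:]=0
v,u=np.where(ye);P=W[v,u]; ok=np.isfinite(P).all(1)&(P[:,2]>0.005);P=P[ok]; a=.25; ex=np.array([np.cos(a),np.sin(a)]);ey=np.array([-ex[1],ex[0]])
q=P[:,:2]-[.4645,-.3876]; print('yellow in key frame', np.percentile(q@ex,[0,2,98,100]),np.percentile(q@ey,[0,2,98,100]),P[:,2].max())
hi=P[:,2]>.06; print('hi',np.percentile(q[hi]@ex,[1,99]),np.percentile(q[hi]@ey,[1,99]))
# key face vertical edges
t=(abs(W[...,2]-.128)<.0025)
for r in range(198,232,4):
    c=np.where(t[r,295:350])[0]+295
    if len(c): print(r,c.min(),c.max(),ray(c.min()-.5,r,K,M,.128)[:2].round(4),ray(c.max()+.5,r,K,M,.128)[:2].round(4))
E
```

```text
stand ((0.4550611674785614, -0.3551381826400757), (0.06000463664531708, 0.1299486756324768), 15.549931526184082) [[ 0.40873882 -0.30058506]
 [ 0.44357523 -0.42577723]
 [ 0.50138354 -0.4096913 ]
 [ 0.4665471  -0.28449914]]
yellow in key frame [-0.06772753 -0.06668073 -0.01752159 -0.01570056] [0.03785111 0.03873488 0.07063555 0.07179377] 0.08210167493236603
hi [-0.05393843 -0.01669207] [0.03829599 0.07161899]
198 308 333 [ 0.4503 -0.3772] [ 0.4723 -0.3723]
202 308 333 [ 0.4511 -0.3808] [ 0.4731 -0.3758]
206 308 333 [ 0.4518 -0.3844] [ 0.474  -0.3794]
210 308 333 [ 0.4526 -0.388 ] [ 0.4748 -0.383 ]
214 308 334 [ 0.4534 -0.3917] [ 0.4766 -0.3865]
218 308 333 [ 0.4541 -0.3954] [ 0.4766 -0.3904]
222 309 334 [ 0.4558 -0.3989] [ 0.4783 -0.3939]
226 310 334 [ 0.4575 -0.4025] [ 0.4792 -0.3977]
```

```bash
python3 - <<'E'
from h import *
for z in (.2,.105): print(delta([.4645,-.3885,z],.27))
E
```

```text
(array([-0.0203, -0.0005,  0.0601]), array([-0.0009, -0.0007, -0.049 ]))
(array([-0.0203, -0.0004,  0.1551]), array([-0.0009, -0.0007, -0.049 ]))
```

carry_out --commands '[{"delta_pos": [-0.01,0,0.025],"delta_rot": [0,0,-0.025],"claw": 60},{"delta_pos": [-0.02,0,0.05],"delta_rot": [0,0,-0.049],"claw": 60},{"delta_pos": [-0.0203,-0.0005,0.075],"delta_rot": [0,0,-0.049],"claw": 60},{"delta_pos": [-0.0203,-0.0005,0.1],"delta_rot": [0,0,-0.049],"claw": 60},{"delta_pos": [-0.0203,-0.0005,0.12],"delta_rot": [0,0,-0.049],"claw": 60},{"delta_pos": [-0.0203,-0.0005,0.14],"delta_rot": [0,0,-0.049],"claw": 60},{"delta_pos": [-0.0203,-0.0005,0.155],"delta_rot": [0,0,-0.049],"claw": 60},{"delta_pos": [-0.0203,-0.0005,0.155],"delta_rot": [0,0,-0.049],"claw": 60}]'

```text
time: 3.5
eef_pos: [0.4638, -0.3845, 0.1014]
tcp_rot: [0.604, 0.797, 0.001, -0.004]
contact_force: [-1.0, 0.6, -1.0]
opening: 0.597
```

```bash
python3 - <<'E'
from h import *
s=ctrl.get_state(); print(s['eef_pos'],jaw(s),s['time'],s['contact_force'])
grab('wrist','w3')
E
```

```text
[ 0.46379419 -0.38447571  0.10137415] 0.27290832402923954 3.5 [-0.99218315  0.62237025 -0.98635915]
```

View pics/w3.png

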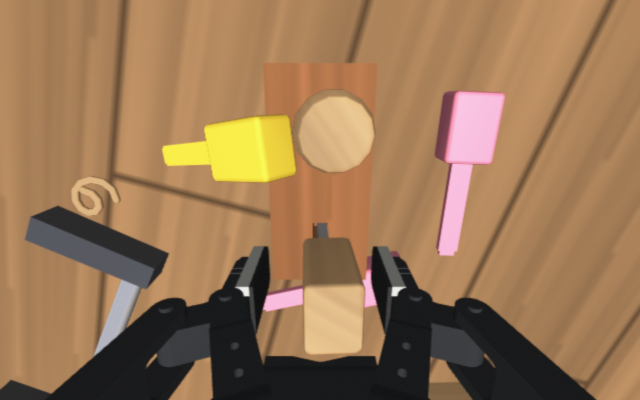

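The handle at (333,300) sits between the pads, with the fingers at columns 268 and 372. I'll let the arm settle and then close.

```bash
python3 - <<'E'
from h import *
s=ctrl.get_state(); print(s['eef_pos'],s['dq'].round(3)); print(delta([.4645,-.3885,.105],.27))
E
```

```text
[ 0.46450764 -0.38563723  0.10345999] [-0.007 -0.03  -0.045 -0.004  0.003 -0.003]
(array([-0.0027, -0.0008, -0.0016]), array([-0.0025, -0.0047,  0.0027]))
```

carry_out --commands '[{"delta_pos": [-0.003,0,-0.0015],"delta_rot": [-0.0025,-0.0047,0.0],"claw": 60},{"delta_pos": [-0.003,0,-0.0015],"delta_rot": [-0.0025,-0.0047,0.0],"claw": 20},{"delta_pos": [-0.003,0,-0.0015],"delta_rot": [-0.0025,-0.0047,0.0],"claw": 0},{"delta_pos": [-0.003,0,-0.0015],"delta_rot": [-0.0025,-0.0047,0.0],"claw": 0},{"delta_pos": [-0.003,0,-0.0015],"delta_rot": [-0.0025,-0.0047,0.0],"claw": 0},{"delta_pos": [-0.003,0,-0.0015],"delta_rot": [-0.0025,-0.0047,0.0],"claw": 0},{"delta_pos": [-0.003,0,-0.0015],"delta_rot": [-0.0025,-0.0047,0.0],"claw": 0}]' --force 70

```text
time: 4.13
eef_pos: [0.4661, -0.3895, 0.107]
tcp_rot: [0.605, 0.797, -0.0, 0.002]
contact_force: [-0.6, 0.5, 5.2]
opening: 0.272
```

```bash
python3 - <<'E'
from h import *
s=ctrl.get_state(); print(s['eef_pos'],s['dq'].round(3),s['opening'],s['contact_force']); print(delta([.4645,-.3885,.105],.27))
E
```

```text
[ 0.46609352 -0.38949603  0.10698479] [-0.    -0.     0.001  0.001  0.     0.   ] 0.27150246444572296 [-0.64218529  0.51945603  5.18111137]
(array([ 0.0014, -0.0013,  0.002 ]), array([0.0016, 0.0027, 0.0023]))
```

carry_out --commands '[{"delta_pos": [0,0,-0.006],"delta_rot": [0,0,0],"claw": 0},{"delta_pos": [0,0,-0.016],"delta_rot": [0,0,0],"claw": 0},{"delta_pos": [0,0,-0.03],"delta_rot": [0,0,0],"claw": 0},{"delta_pos": [0,0,-0.05],"delta_rot": [0,0,0],"claw": 0},{"delta_pos": [0,0,-0.075],"delta_rot": [0,0,0],"claw": 0},{"delta_pos": [0,0,-0.1],"delta_rot": [0,0,0],"claw": 0},{"delta_pos": [0,0,-0.13],"delta_rot": [0,0,0],"claw": 0},{"delta_pos": [0,0,-0.16],"delta_rot": [0,0,0],"claw": 0}]'

```text
time: 4.8
eef_pos: [0.4654, -0.3887, 0.2689]
tcp_rot: [0.605, 0.797, -0.0, 0.001]
contact_force: [0.5, -1.6, -0.7]
opening: 0.275
```

```bash
python3 - <<'E'
from h import *
s=ctrl.get_state(); print(s['eef_pos'],jaw(s),s['opening'],s['contact_force'])
for p in [[.5,-.2,.3],[.56,.0,.32],[.588,.092,.32]]: print(delta(p,.09))
grab('wrist','w4'); grab('scene','s4')
E
```

```text
[ 0.46537319 -0.38873092  0.26890097] 0.27227533006529864 0.2751990793575799 [ 0.51553883 -1.55318225 -0.7214925 ]
(array([ 0.1724,  0.0842, -0.0314]), array([0.0017, 0.0022, 0.1823]))
(array([ 0.3488,  0.1958, -0.0516]), array([0.0017, 0.0022, 0.1823]))
(array([ 0.4299,  0.2475, -0.0518]), array([0.0017, 0.0022, 0.1823]))
```

View pics/w4.png

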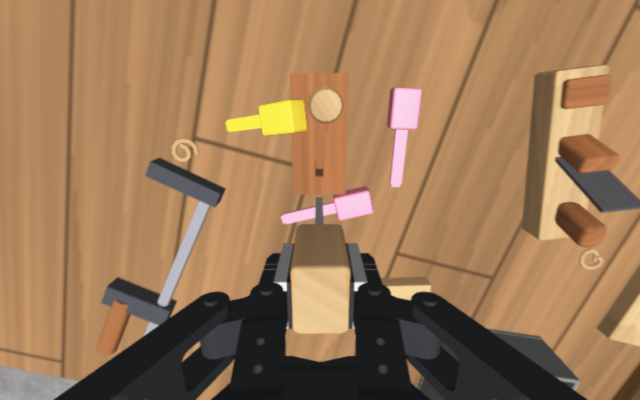

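View pics/s4.png

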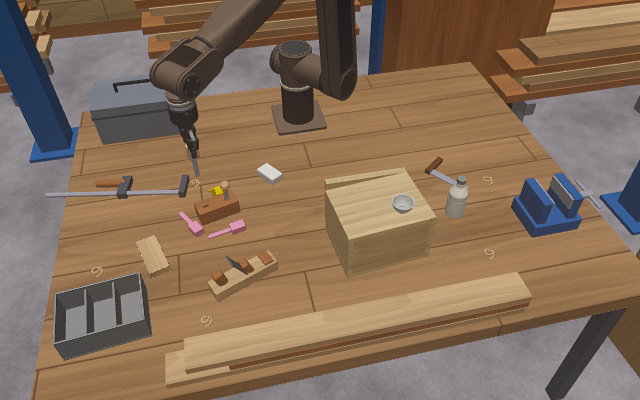

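```bash
python3 - <<'E'
from h import *
im,d,K,M=load('w4'); W=pts(d,K,M); s=ctrl.get_state()
T=np.eye(4);T[:3,:3]=R.from_quat(s['tcp_rot']).as_matrix();T[:3,3]=s['eef_pos']
Mt=np.linalg.inv(T)@M
Wt=pts(d,K,Mt)*1000
for r in range(190,235,3): print(r,[(c,*Wt[r,c].round().astype(int).tolist()) for c in (314,316,318,320,322,324)])
cv2.imwrite('pics/c5.png',cv2.resize(im[160:240,280:360,::-1],None,fx=6,fy=6,interpolation=0))
E
```

```text
190 [(314, -19, -10, 226), (316, -19, -8, 226), (318, -19, -6, 226), (320, -19, -3, 226), (322, -19, -1, 227), (324, -19, 1, 226)]
193 [(314, -22, -10, 226), (316, -22, -8, 226), (318, -22, -6, 226), (320, -22, -3, 226), (322, -22, -1, 226), (324, -22, 1, 226)]
196 [(314, -41, -12, 275), (316, -42, -9, 276), (318, -42, -6, 276), (320, -42, -4, 277), (322, -41, -1, 276), (324, -42, 2, 276)]
199 [(314, -46, -12, 276), (316, 12, -5, 95), (318, 12, -4, 95), (320, 12, -3, 96), (322, 12, -1, 95), (324, -46, 2, 276)]
202 [(314, -50, -12, 278), (316, 12, -5, 88), (318, 12, -4, 89), (320, 12, -2, 88), (322, 13, -1, 87), (324, -51, 2, 278)]
205 [(314, -54, -12, 277), (316, 12, -5, 82), (318, 12, -4, 82), (320, 12, -2, 82), (322, 12, -1, 83), (324, -49, 2, 262)]
208 [(314, -53, -11, 262), (316, 12, -5, 76), (318, 12, -4, 77), (320, 12, -2, 76), (322, 12, -1, 76), (324, -54, 2, 263)]
211 [(314, -58, -11, 263), (316, 12, -5, 71), (318, 12, -4, 70), (320, 12, -2, 70), (322, 12, -1, 71), (324, -58, 2, 262)]
214 [(314, -62, -11, 262), (316, 12, -5, 65), (318, 12, -4, 66), (320, 12, -2, 65), (322, 12, -1, 66), (324, -62, 2, 262)]
217 [(314, -66, -11, 262), (316, 12, -5, 59), (318, 12, -4, 61), (320, 12, -2, 59), (322, 12, -1, 60), (324, -71, 2, 276)]
220 [(314, -76, -12, 277), (316, 12, -5, 55), (318, 12, -3, 56), (320, 12, -2, 55), (322, 12, -1, 56), (324, -76, 2, 277)]
223 [(314, -80, -12, 277), (316, 12, -5, 50), (318, 11, -3, 52), (320, 12, -2, 50), (322, 12, -1, 50), (324, -80, 2, 276)]
226 [(314, 20, -5, 25), (316, 21, -4, 25), (318, 20, -3, 25), (320, 20, -2, 26), (322, 20, -1, 26), (324, 20, 0, 25)]
229 [(314, 21, -5, 21), (316, 20, -4, 22), (318, 21, -3, 21), (320, 20, -2, 22), (322, 20, -1, 22), (324, 19, 0, 24)]
232 [(314, 20, -5, 18), (316, 20, -4, 18), (318, 20, -3, 20), (320, 20, -2, 19), (322, 20, -1, 18), (324, 20, 0, 18)]
```

View pics/c5.png

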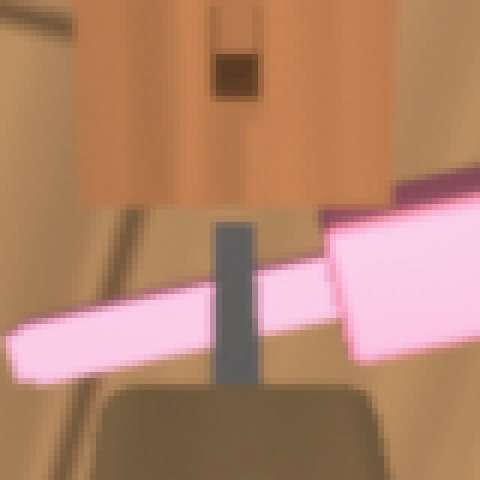

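```bash
python3 - <<'E'
from h import *
for p in [[.52,-.2,.3],[.592,.087,.3]]: print(delta(p,.09))
E
```

```text
(array([ 0.1698,  0.102 , -0.0263]), array([0.0088, 0.0144, 0.1824]))
(array([ 0.4269,  0.2486, -0.0291]), array([0.0088, 0.0144, 0.1824]))
```

carry_out --commands '[{"delta_pos": [0.033,0.02,-0.01],"delta_rot": [0,0,0.03],"claw": 0},{"delta_pos": [0.066,0.04,-0.018],"delta_rot": [0,0,0.06],"claw": 0},{"delta_pos": [0.099,0.06,-0.024],"delta_rot": [0,0,0.09],"claw": 0},{"delta_pos": [0.132,0.08,-0.028],"delta_rot": [0,0,0.12],"claw": 0},{"delta_pos": [0.165,0.1,-0.03],"delta_rot": [0,0,0.15],"claw": 0},{"delta_pos": [0.198,0.119,-0.03],"delta_rot": [0,0,0.18],"claw": 0},{"delta_pos": [0.231,0.137,-0.03],"delta_rot": [0,0,0.18],"claw": 0},{"delta_pos": [0.264,0.155,-0.03],"delta_rot": [0,0,0.18],"claw": 0}]'

```text
time: 5.57
eef_pos: [0.5453, -0.093, 0.3023]
tcp_rot: [0.674, 0.739, -0.001, 0.008]
contact_force: [0.7, -0.2, -0.6]
opening: 0.273
```

```bash
python3 - <<'E'
from h import *
s=ctrl.get_state(); print(s['eef_pos'],jaw(s),s['opening'],s['contact_force'])
for p in [[.592,.087,.3]]: print(delta(p,.09))
E
```

```text
[ 0.54527538 -0.09299408  0.3022861 ] 0.09220509362072635 0.2734377196539636 [ 0.70587944 -0.21740043 -0.55745472]
(array([0.175 , 0.0631, 0.0006]), array([0.0094, 0.0131, 0.0021]))
```

carry_out --commands '[{"delta_pos": [0.035,0.013,0],"delta_rot": [0.005,0.006,0],"claw": 0},{"delta_pos": [0.07,0.026,0],"delta_rot": [0.0094,0.013,0.002],"claw": 0},{"delta_pos": [0.105,0.039,0],"delta_rot": [0.0094,0.013,0.002],"claw": 0},{"delta_pos": [0.14,0.051,0],"delta_rot": [0.0094,0.013,0.002],"claw": 0},{"delta_pos": [0.165,0.06,0],"delta_rot": [0.0094,0.013,0.002],"claw": 0},{"delta_pos": [0.175,0.063,0],"delta_rot": [0.0094,0.013,0.002],"claw": 0},{"delta_pos": [0.175,0.063,0],"delta_rot": [0.0094,0.013,0.002],"claw": 0},{"delta_pos": [0.175,0.063,0],"delta_rot": [0.0094,0.013,0.002],"claw": 0}]'

```text
time: 6.23
eef_pos: [0.5915, 0.0869, 0.3001]
tcp_rot: [0.674, 0.739, -0.001, -0.0]
contact_force: [0.1, 0.0, -1.7]
opening: 0.271
```

```bash
python3 - <<'E'
from h import *
s=ctrl.get_state(); print(s['eef_pos'],jaw(s),s['opening'],s['contact_force'],s['dq'].round(3))
print(delta([.592,.087,.285],.09))
im,d,K,M=grab('wrist','w5')
cv2.imwrite('pics/c6.png',cv2.resize(im[60:260,270:390,::-1],None,fx=5,fy=3,interpolation=0))
E
```

```text
[0.59153303 0.086862   0.30005016] 0.09110122109736866 0.27123938806161213 [ 0.14453421  0.03268069 -1.72162197] [-0.031 -0.009  0.005 -0.001 -0.     0.001]
(array([0.0001, 0.0005, 0.015 ]), array([-0.0012,  0.0009,  0.0011]))
```

View pics/c6.png

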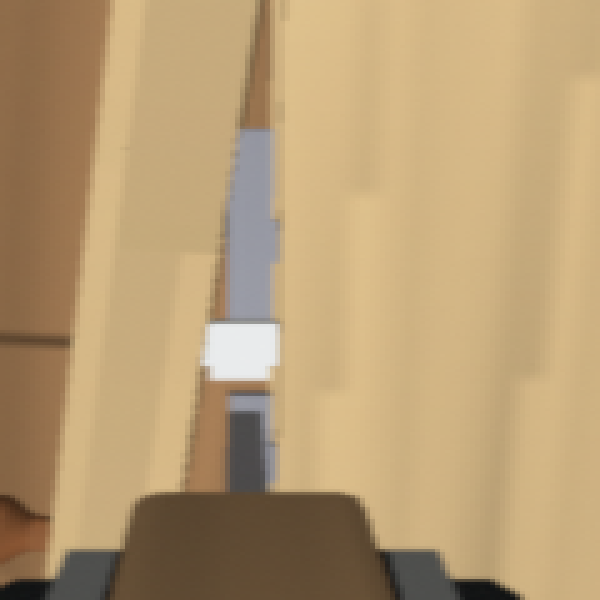

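View pics/w5.png

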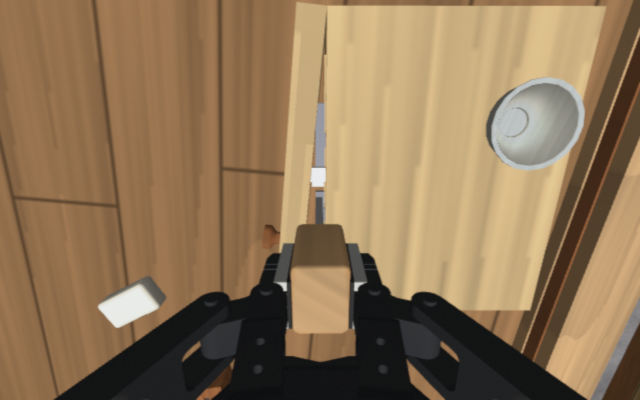

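```bash
python3 - <<'E'
from h import *
im,d,K,M=load('w5'); W=pts(d,K,M)
padz=np.median(W[170:184,314:322,2]); stz=np.median(W[110:160,319:322,2]); print('padz',padz,'strip',stz)
print('window', ray(320,166.7,K,M,.148)[:2],ray(320,191,K,M,.148)[:2])
print('pad',ray(311,177,K,M,padz),ray(326,177,K,M,padz),ray(318,166.7,K,M,padz),ray(318,186.7,K,M,padz))
print('blade tip',W[199:204,316:323].reshape(-1,3).mean(0), [W[r,319].round(4) for r in range(195,222,4)])
tz=W[198,319,2]
print('tip edges',ray(315.6,197.3,K,M,.203),ray(323,197.3,K,M,.203))
top=abs(W[...,2]-.17)<.004
for r in range(150,200,8):
    row=top[r]; c=320
    a=c
    while not row[a]: a-=1
    b=c
    while not row[b]: b+=1
    print(r,a,b,ray(a+.5,r,K,M,.17)[:2].round(4),ray(b-.5,r,K,M,.17)[:2].round(4))
s=ctrl.get_state(); print(s['eef_pos'])
E
```

```text
padz 0.140122136320023 strip 0.14781600076151694
window [0.58951118 0.10405284] [0.59160342 0.08116013]
pad [0.5821328  0.09168291 0.14012214] [0.59617483 0.09297223 0.14012214] [0.58780684 0.10212151 0.14012214] [0.58953122 0.08282761 0.14012214]
blade tip [nan nan nan] [array([0.591 , 0.0772, 0.1481]), array([0.5897, 0.0947, 0.2121]), array([0.5898, 0.0942, 0.2193]), array([0.5899, 0.094 , 0.2268]), array([0.5899, 0.0942, 0.2349]), array([0.5899, 0.0945, 0.2429]), array([0.59  , 0.0942, 0.2488])]
tip edges [0.58732285 0.09278469 0.203     ] [0.5928383  0.09329171 0.203     ]
150 313 326 [0.5825 0.1224] [0.5923 0.1233]
158 312 326 [0.5823 0.1157] [0.593  0.1167]
166 311 326 [0.582  0.1089] [0.5936 0.11  ]
174 310 326 [0.5817 0.102 ] [0.5943 0.1032]
182 310 326 [0.5823 0.0951] [0.5949 0.0963]
190 309 326 [0.582 0.088] [0.5956 0.0892]
198 308 326 [0.5817 0.0807] [0.5963 0.0821]
[0.59159468 0.08610563 0.30019634]
```

carry_out --commands '[{"delta_pos": [0.003,-0.0005,0],"delta_rot": [-0.001,0.001,0],"claw": 0},{"delta_pos": [0.005,-0.001,0.003],"delta_rot": [-0.001,0.001,0],"claw": 0},{"delta_pos": [0.005,-0.001,0.01],"delta_rot": [-0.001,0.001,0],"claw": 0},{"delta_pos": [0.005,-0.001,0.018],"delta_rot": [-0.001,0.001,0],"claw": 0},{"delta_pos": [0.005,-0.001,0.02],"delta_rot": [-0.001,0.001,0],"claw": 0},{"delta_pos": [0.005,-0.001,0.02],"delta_rot": [-0.001,0.001,0],"claw": 0},{"delta_pos": [0.005,-0.001,0.02],"delta_rot": [-0.001,0.001,0],"claw": 0},{"delta_pos": [0.005,-0.001,0.02],"delta_rot": [-0.001,0.001,0],"claw": 0}]'

```text
time: 6.95
eef_pos: [0.5903, 0.0909, 0.2804]
tcp_rot: [0.675, 0.738, 0.0, 0.0]
contact_force: [0.9, -0.4, -0.6]
opening: 0.272
```

```bash
python3 - <<'E'
from h import *
s=ctrl.get_state(); print(s['eef_pos'],jaw(s),s['contact_force'],s['dq'].round(3))
print(delta([.5905,.0915,.28],.09))
im,d,K,M=grab('wrist','w6')
cv2.imwrite('pics/c7.png',cv2.resize(im[60:260,270:390,::-1],None,fx=5,fy=3,interpolation=0))
W=pts(d,K,M); print([W[r,319].round(4) for r in range(180,222,3)])
top=abs(W[...,2]-.17)<.004
for r in range(130,200,8):
    row=top[r]; a=c=318
    while not row[a]: a-=1
    b=c
    while not row[b]: b+=1
    print(r,a,b,ray(a+.5,r,K,M,.17)[:2].round(4),ray(b-.5,r,K,M,.17)[:2].round(4))
E
```

```text
[0.59027799 0.09092695 0.2803599 ] 0.08967776419815086 [ 0.87037582 -0.43373675 -0.56394324] [ 0.003 -0.003 -0.008  0.     0.     0.001]
(array([0.0006, 0.0003, 0.0004]), array([ 0.0004, -0.0001, -0.0003]))
[array([0.5884, 0.0992, 0.1411]), array([0.5887, 0.096 , 0.1393]), array([0.5889, 0.0937, 0.1409]), array([0.5892, 0.0907, 0.14  ]), array([0.5894, 0.0882, 0.1409]), array([0.5897, 0.0851, 0.1397]), array([0.5886, 0.099 , 0.1905]), array([0.5887, 0.0989, 0.1968]), array([0.5887, 0.099 , 0.2036]), array([0.5887, 0.0985, 0.2082]), array([0.5887, 0.0986, 0.2141]), array([0.5887, 0.0991, 0.221 ]), array([0.5888, 0.0982, 0.2237]), array([0.5888, 0.0986, 0.2296])]
130 316 328 [0.5826 0.1449] [0.5907 0.1457]
138 315 328 [0.5824 0.139 ] [0.5913 0.1398]
146 314 328 [0.5821 0.133 ] [0.5919 0.1339]
154 314 328 [0.5826 0.127 ] [0.5925 0.1279]
162 313 328 [0.5824 0.1208] [0.5931 0.1217]
170 312 328 [0.5822 0.1145] [0.5937 0.1155]
178 311 327 [0.5819 0.108 ] [0.5935 0.1091]
186 310 327 [0.5816 0.1015] [0.5941 0.1026]
194 310 327 [0.5822 0.095 ] [0.5948 0.0961]
```

View pics/c7.png

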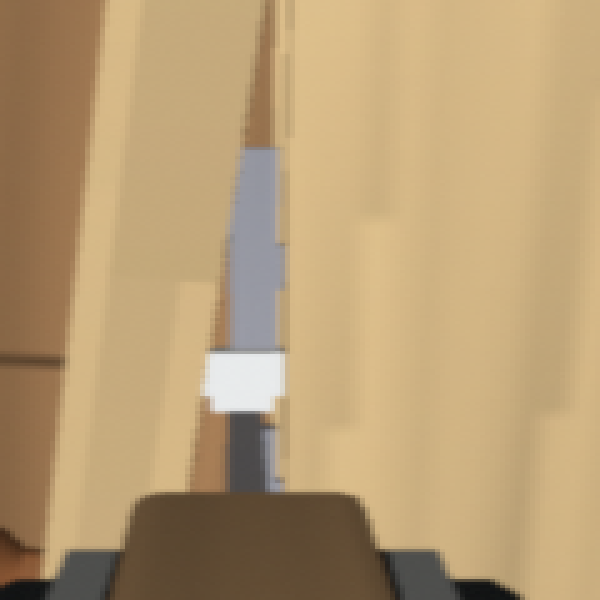

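Blade and gap line up: the blade is at x 0.5887 against a gap centre of 0.5888, and at y 0.0918 against a window centre of 0.0926. I'll descend into the gap and stop short of the strip and pad.

carry_out --commands '[{"delta_pos": [0.0007,0,0.006],"delta_rot": [0,0,0],"claw": 0},{"delta_pos": [0.0007,0,0.012],"delta_rot": [0,0,0],"claw": 0},{"delta_pos": [0.0007,0,0.018],"delta_rot": [0,0,0],"claw": 0},{"delta_pos": [0.0007,0,0.024],"delta_rot": [0,0,0],"claw": 0},{"delta_pos": [0.0007,0,0.028],"delta_rot": [0,0,0],"claw": 0},{"delta_pos": [0.0007,0,0.031],"delta_rot": [0,0,0],"claw": 0},{"delta_pos": [0.0007,0,0.032],"delta_rot": [0,0,0],"claw": 0},{"delta_pos": [0.0007,0,0.032],"delta_rot": [0,0,0],"claw": 0}]'

```text
time: 7.67
eef_pos: [0.5902, 0.0916, 0.2481]
tcp_rot: [0.675, 0.738, 0.0, -0.0]
contact_force: [-0.3, 0.1, -0.5]
opening: 0.272
```

carry_out --commands '[{"delta_pos": [0,0,0.001],"delta_rot": [0,0,0],"claw": 0},{"delta_pos": [0,0,0.002],"delta_rot": [0,0,0],"claw": 0},{"delta_pos": [0,0,0.003],"delta_rot": [0,0,0],"claw": 0},{"delta_pos": [0,0,0.004],"delta_rot": [0,0,0],"claw": 0},{"delta_pos": [0,0,0.004],"delta_rot": [0,0,0],"claw": 0}]'

```text
time: 8.08
eef_pos: [0.5901, 0.0916, 0.244]
tcp_rot: [0.675, 0.738, -0.0, -0.0]
contact_force: [0.7, 0.6, -1.5]
opening: 0.274
```

carry_out --commands '[{"delta_pos": [0,0,0.001],"delta_rot": [0,0,0],"claw": 0},{"delta_pos": [0,0,0.002],"delta_rot": [0,0,0],"claw": 0},{"delta_pos": [0,0,0.003],"delta_rot": [0,0,0],"claw": 0},{"delta_pos": [0,0,0.004],"delta_rot": [0,0,0],"claw": 0},{"delta_pos": [0,0,0.004],"delta_rot": [0,0,0],"claw": 0}]'

```text
time: 8.5
eef_pos: [0.59, 0.0917, 0.2396]
tcp_rot: [0.675, 0.738, -0.0, -0.0]
contact_force: [0.4, -0.4, -0.8]
opening: 0.273
```

```bash
python3 - <<'E'
from h import *
s=ctrl.get_state(); print(s['eef_pos'],s['contact_force'])
im,d,K,M=grab('wrist','w7')
cv2.imwrite('pics/c8.png',cv2.resize(im[60:260,270:390,::-1],None,fx=5,fy=3,interpolation=0))
E
```

```text
[0.58995076 0.0916603  0.23958752] [ 0.37961125 -0.38321284 -0.76442956]
```

View pics/c8.png

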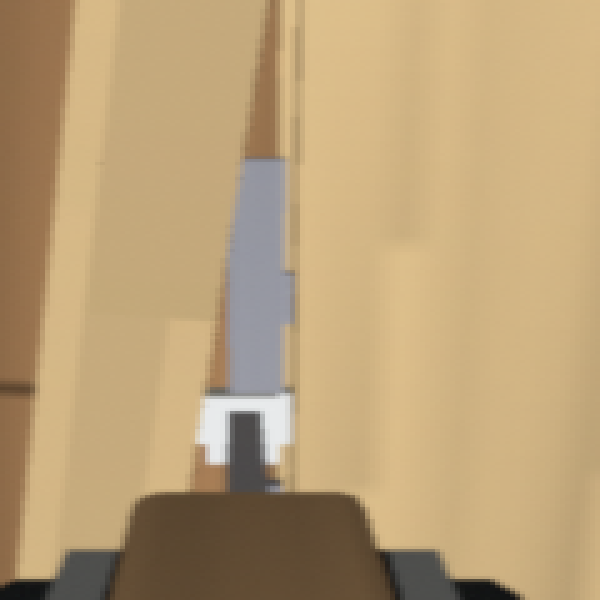

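The blade tip (crop 245,412) lies over the white pad, inside the window. I'll go on down.

carry_out --commands '[{"delta_pos": [0,0,0.001],"delta_rot": [0,0,0],"claw": 0},{"delta_pos": [0,0,0.002],"delta_rot": [0,0,0],"claw": 0},{"delta_pos": [0,0,0.003],"delta_rot": [0,0,0],"claw": 0},{"delta_pos": [0,0,0.003],"delta_rot": [0,0,0],"claw": 0}]'

```text
time: 8.88
eef_pos: [0.5901, 0.0917, 0.2374]
tcp_rot: [0.675, 0.738, -0.0, -0.0]
contact_force: [-0.8, 0.3, 1.3]
opening: 0.269
```

carry_out --commands '[{"delta_pos": [0,0,0.001],"delta_rot": [0,0,0],"claw": 0},{"delta_pos": [0,0,0.002],"delta_rot": [0,0,0],"claw": 0},{"delta_pos": [0,0,0.002],"delta_rot": [0,0,0],"claw": 0}]'

```text
time: 9.13
eef_pos: [0.5902, 0.0916, 0.2371]
tcp_rot: [0.675, 0.738, -0.0, 0.0]
contact_force: [-2.9, -0.4, 6.7]
opening: 0.272
```

carry_out --commands '[{"delta_pos": [0,0,0.0025],"delta_rot": [0,0,0],"claw": 0},{"delta_pos": [0,0,0.0035],"delta_rot": [0,0,0],"claw": 0},{"delta_pos": [0,0,0.004],"delta_rot": [0,0,0],"claw": 0}]'

```text
time: 9.38
eef_pos: [0.59, 0.0916, 0.235]
tcp_rot: [0.675, 0.738, -0.0, -0.0]
contact_force: [-3.9, -0.2, 7.8]
opening: 0.271
```

carry_out --commands '[{"delta_pos": [0,0,0.003],"delta_rot": [0,0,0],"claw": 0},{"delta_pos": [0,0,0.004],"delta_rot": [0,0,0],"claw": 0},{"delta_pos": [0,0,0.0045],"delta_rot": [0,0,0],"claw": 0}]'

```text
time: 9.63
eef_pos: [0.5898, 0.0916, 0.2327]
tcp_rot: [0.674, 0.738, -0.001, -0.0]
contact_force: [-3.5, -0.9, 8.8]
opening: 0.272
```

```bash
python3 - <<'E'
from h import *
s=ctrl.get_state(); print(s['eef_pos'],s['contact_force'],s['wrist_torque'])
im,d,K,M=grab('wrist','w8')
cv2.imwrite('pics/c9.png',cv2.resize(im[60:260,270:390,::-1],None,fx=5,fy=3,interpolation=0))
E
```

```text
[0.58978477 0.09164254 0.23268312] [-3.46582809 -0.88195516  8.83998142] [-0.04950811  1.15216349 -0.0064732 ]
```

View pics/c9.png

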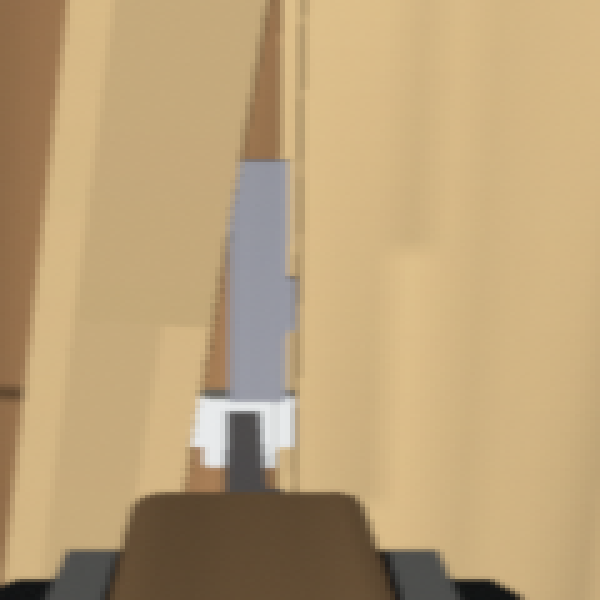

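The pad is sinking and the blade is still centred on it at (245,412). Force is 8.8 N and the door is not yet free.

carry_out --commands '[{"delta_pos": [0,0,0.0025],"delta_rot": [0,0,0],"claw": 0},{"delta_pos": [0,0,0.0035],"delta_rot": [0,0,0],"claw": 0},{"delta_pos": [0,0,0.0035],"delta_rot": [0,0,0],"claw": 0}]'

```text
time: 9.93
eef_pos: [0.5897, 0.0917, 0.2313]
tcp_rot: [0.674, 0.738, -0.001, -0.0]
contact_force: [-3.9, -0.4, 7.9]
opening: 0.273
```

```bash
python3 - <<'E'
from h import *
s=ctrl.get_state(); print(s['eef_pos'],s['contact_force'],s['wrist_torque'])
im,d,K,M=grab('wrist','w9')
cv2.imwrite('pics/c10.png',cv2.resize(im[60:260,270:390,::-1],None,fx=5,fy=3,interpolation=0))
E
```

```text
[0.58965778 0.09165914 0.23131267] [-3.93401688 -0.42775953  7.87168062] [-0.02730578  0.98722186  0.02881703]
```

View pics/c10.png

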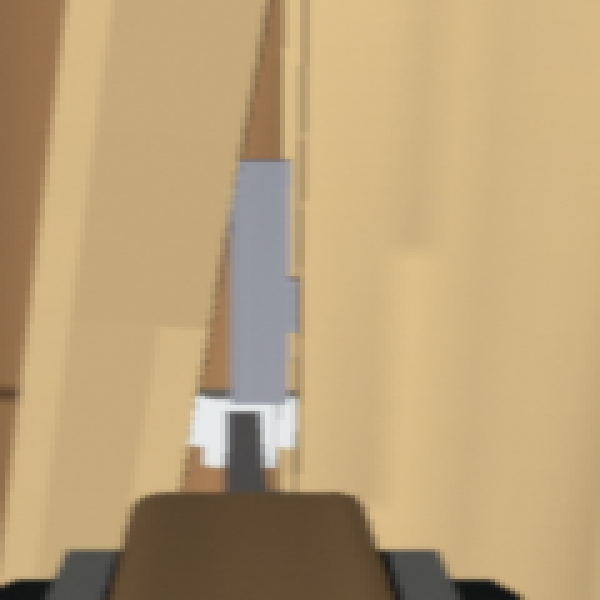

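carry_out --commands '[{"delta_pos": [0,0,0.0028],"delta_rot": [0,0,0],"claw": 0},{"delta_pos": [0,0,0.0037],"delta_rot": [0,0,0],"claw": 0},{"delta_pos": [0,0,0.0037],"delta_rot": [0,0,0],"claw": 0}]'

```text
time: 10.23
eef_pos: [0.5896, 0.0916, 0.2296]
tcp_rot: [0.674, 0.738, -0.001, -0.0]
contact_force: [-3.7, -1.0, 8.0]
opening: 0.274
```

```bash
python3 - <<'E'
from h import *
s=ctrl.get_state(); print(s['eef_pos'],s['contact_force'],s['wrist_torque'])
im,d,K,M=grab('wrist','w10')
cv2.imwrite('pics/c11.png',cv2.resize(im[60:260,270:390,::-1],None,fx=5,fy=3,interpolation=0))
E
```

```text
[0.58956214 0.09164678 0.22960484] [-3.65183871 -0.9750589   7.96163905] [-0.08964853  0.95777187  0.02992028]
```

View pics/c11.png

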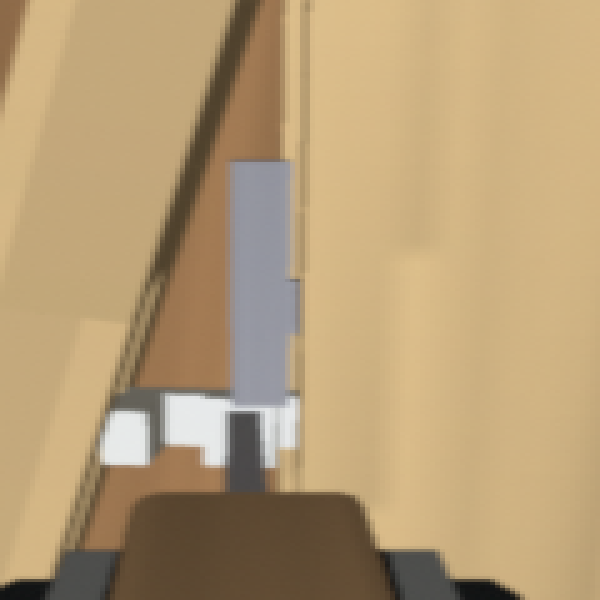

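The door has sprung free: its inner edge has moved left to crop (100,450), and the pad was pressed about 8 mm with 8 N. Next I'll lift the tip to about 15 mm deep.

carry_out --commands '[{"delta_pos": [0,0,0.001],"delta_rot": [0,0,0],"claw": 0},{"delta_pos": [0,0,0.0],"delta_rot": [0,0,0],"claw": 0},{"delta_pos": [0,0,-0.006],"delta_rot": [0,0,0],"claw": 0},{"delta_pos": [0,0,-0.012],"delta_rot": [0,0,0],"claw": 0},{"delta_pos": [0,0,-0.018],"delta_rot": [0,0,0],"claw": 0},{"delta_pos": [0,0,-0.022],"delta_rot": [0,0,0],"claw": 0},{"delta_pos": [0,0,-0.022],"delta_rot": [0,0,0],"claw": 0},{"delta_pos": [0,0,-0.022],"delta_rot": [0,0,0],"claw": 0}]'

```text
time: 10.95
eef_pos: [0.5895, 0.0917, 0.2514]
tcp_rot: [0.674, 0.738, -0.001, -0.0]
contact_force: [0.3, 0.2, -0.5]
opening: 0.275
```

```bash
cat >> h.py <<'E'
H=np.array([.5831,.2268])
def door_pose(th,r=.135,off=.0025,z=.252):
    ph=-1.4808-th; e=np.array([np.cos(ph),np.sin(ph)]); n=np.array([-e[1],e[0]])
    P=H+r*e+off*n; return [*P,z],.09-th
E
python3 - <<'E'
from h import *
s=ctrl.get_state(); print(s['eef_pos'],s['contact_force'],jaw(s))
im,d,K,M=grab('wrist','w11')
cv2.imwrite('pics/c12.png',cv2.resize(im[60:260,250:370,::-1],None,fx=5,fy=3,interpolation=0))
W=pts(d,K,M); 
# door inner edge at roof level
top=abs(W[...,2]-.17)<.004
Q=[]
for r in range(60,215,4):
    row=top[r]; c=330 if False else 319
    if row[c]: continue
    a=c
    while a>250 and not row[a]: a-=1
    Q.append(ray(a+.5,r,K,M,.17))
Q=np.array(Q); k=np.polyfit(Q[:,1],Q[:,0],1); print(k, 'door angle',-np.arctan(-k[0])+.09, len(Q))
for th in (.2,.3,.4,.5,.7,.9): p,y=door_pose(th); print(th,np.round(p,4),*delta(p,y))
E
```

```text
[0.58952571 0.0916667  0.25139122] [ 0.27495473  0.22818744 -0.48401758] 0.09080394078710932
[0.10591504 0.55764074] door angle 0.19552163616224588 38
0.2 [0.5708 0.0923 0.252 ] [ 0.0024 -0.0185 -0.0009] [-0.0029  0.0012  0.2008]
0.3 [0.5574 0.0942 0.252 ] [ 0.0055 -0.0316 -0.0008] [-0.0028  0.0013  0.3008]
0.4 [0.5443 0.0975 0.252 ] [ 0.0099 -0.0444 -0.0008] [-0.0028  0.0015  0.4008]
0.5 [0.5316 0.102  0.252 ] [ 0.0155 -0.0566 -0.0008] [-0.0027  0.0016  0.5008]
0.7 [0.5078 0.1147 0.252 ] [ 0.0303 -0.0791 -0.0007] [-0.0025  0.0019  0.7008]
0.9 [0.487  0.1319 0.252 ] [ 0.0493 -0.0983 -0.0007] [-0.0024  0.0022  0.9008]
```

View pics/c12.png

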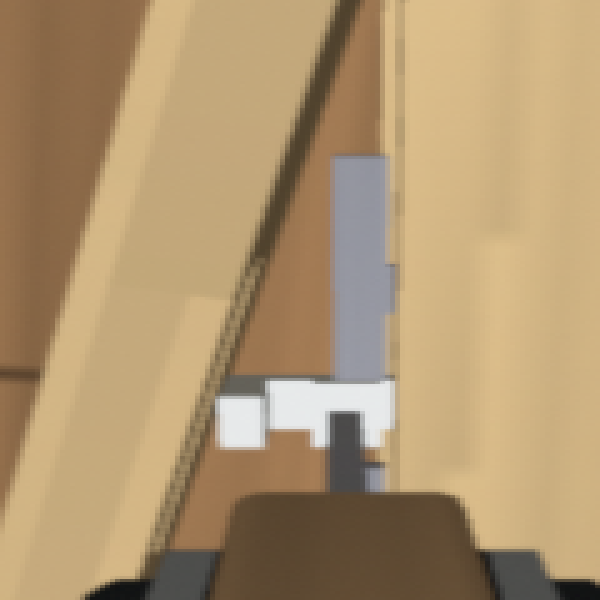

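The door stands at 0.196 rad, and the blade is above the hook in the gap at crop (345,412). I'll sweep the door with the blade flat on its inner face.

carry_out --commands '[{"delta_pos": [0.001,-0.006,-0.0007],"delta_rot": [-0.0028,0.0012,0.07],"claw": 0},{"delta_pos": [0.002,-0.012,-0.0007],"delta_rot": [-0.0028,0.0012,0.14],"claw": 0},{"delta_pos": [0.0024,-0.0185,-0.0007],"delta_rot": [-0.0028,0.0012,0.2],"claw": 0},{"delta_pos": [0.0048,-0.029,-0.0007],"delta_rot": [-0.0028,0.0012,0.28],"claw": 0},{"delta_pos": [0.008,-0.0394,-0.0007],"delta_rot": [-0.0028,0.0012,0.36],"claw": 0},{"delta_pos": [0.012,-0.0495,-0.0007],"delta_rot": [-0.0028,0.0015,0.44],"claw": 0},{"delta_pos": [0.0155,-0.0566,-0.0007],"delta_rot": [-0.0028,0.0016,0.5],"claw": 0},{"delta_pos": [0.0155,-0.0566,-0.0007],"delta_rot": [-0.0028,0.0016,0.5],"claw": 0}]'

```text
time: 11.67
eef_pos: [0.5306, 0.1022, 0.2512]
tcp_rot: [0.836, 0.548, -0.0, -0.0]
contact_force: [0.5, 0.3, -1.1]
opening: 0.272
```

```bash
python3 - <<'E'
from h import *
s=ctrl.get_state(); print(s['eef_pos'],s['contact_force'],jaw(s),s['wrist_torque'])
im,d,K,M=grab('wrist','w12')
for th in (.6,.7,.8,.9,1.,1.1): p,y=door_pose(th); print(th,np.round(p,4),*delta(p,y))
E
```

```text
[0.53061737 0.10222265 0.25120505] [ 0.49911603  0.27247541 -1.14365435] -0.4098475378104334 [0.01694732 0.01309345 0.00470564]
0.6 [0.5194 0.1078 0.252 ] [ 0.0006 -0.0128 -0.0006] [-0.0012  0.0005  0.1024]
0.7 [0.5078 0.1147 0.252 ] [ 0.0024 -0.0262 -0.0006] [-0.0012  0.0006  0.2024]
0.8 [0.497  0.1228 0.252 ] [ 0.0055 -0.0393 -0.0006] [-0.0012  0.0006  0.3024]
0.9 [0.487  0.1319 0.252 ] [ 0.0099 -0.0521 -0.0006] [-0.0011  0.0007  0.4024]
1.0 [0.4781 0.142  0.252 ] [ 0.0156 -0.0643 -0.0006] [-0.0011  0.0007  0.5024]
1.1 [0.4701 0.1529 0.252 ] [ 0.0225 -0.076  -0.0006] [-0.0011  0.0008  0.6024]
```

View pics/w12.png

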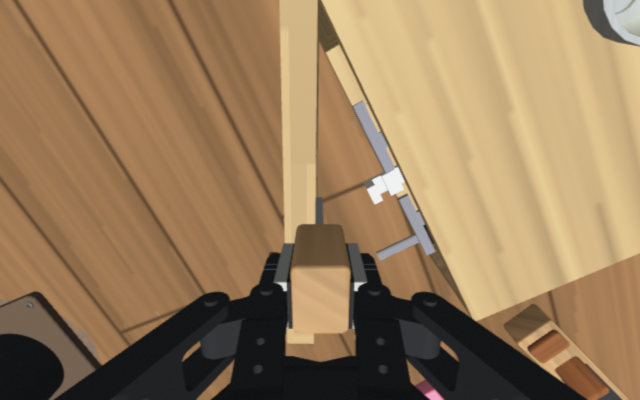

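The door (columns 282–318) has followed the blade to about 0.5 rad and is parallel to it. Forces are low, so I'll continue.

carry_out --commands '[{"delta_pos": [0.0005,-0.0095,-0.0006],"delta_rot": [-0.001,0.0006,0.075],"claw": 0},{"delta_pos": [0.0014,-0.0195,-0.0006],"delta_rot": [-0.001,0.0006,0.15],"claw": 0},{"delta_pos": [0.0032,-0.03,-0.0006],"delta_rot": [-0.001,0.0006,0.23],"claw": 0},{"delta_pos": [0.0058,-0.0403,-0.0006],"delta_rot": [-0.001,0.0006,0.31],"claw": 0},{"delta_pos": [0.0093,-0.0506,-0.0006],"delta_rot": [-0.001,0.0006,0.39],"claw": 0},{"delta_pos": [0.0137,-0.0604,-0.0006],"delta_rot": [-0.001,0.0006,0.47],"claw": 0},{"delta_pos": [0.0185,-0.0695,-0.0006],"delta_rot": [-0.001,0.0006,0.545],"claw": 0},{"delta_pos": [0.0225,-0.076,-0.0006],"delta_rot": [-0.001,0.0006,0.602],"claw": 0}]'

```text
time: 12.38
eef_pos: [0.4704, 0.152, 0.2517]
tcp_rot: [0.961, 0.276, -0.0, 0.002]
contact_force: [0.5, -3.3, -2.2]
opening: 0.269
```

```bash
python3 - <<'E'
from h import *
s=ctrl.get_state(); print(s['eef_pos'],s['contact_force'],jaw(s),s['qpos'].round(2))
for th in (1.2,1.3,1.4,1.5,1.55,1.6): p,y=door_pose(th); print(th,np.round(p,4),*delta(p,y))
E
```

```text
[0.47038893 0.15197179 0.25165603] [ 0.51921408 -3.27695074 -2.20757946] -1.0109171088262585 [ 0.11 -0.12  2.01 -0.    1.26  1.12]
1.2 [0.4633 0.1645 0.252 ] [ 0.0007 -0.0144 -0.0004] [0.0037 0.0012 0.0991]
1.3 [0.4577 0.1768 0.252 ] [ 0.0024 -0.0278 -0.0004] [0.0037 0.001  0.1991]
1.4 [0.4533 0.1896 0.252 ] [ 0.0055 -0.0409 -0.0005] [0.0038 0.0008 0.2991]
1.5 [0.4502 0.2027 0.252 ] [ 0.0099 -0.0537 -0.0006] [0.0038 0.0006 0.3991]
1.55 [0.4492 0.2094 0.252 ] [ 0.0125 -0.0599 -0.0006] [0.0038 0.0005 0.4491]
1.6 [0.4485 0.2161 0.252 ] [ 0.0155 -0.066  -0.0006] [3.900e-03 4.000e-04 4.991e-01]
```

carry_out --commands '[{"delta_pos": [0.0005,-0.0105,-0.0004],"delta_rot": [0.0037,0.001,0.07],"claw": 0},{"delta_pos": [0.0012,-0.02,-0.0004],"delta_rot": [0.0037,0.001,0.14],"claw": 0},{"delta_pos": [0.0025,-0.0285,-0.0004],"delta_rot": [0.0037,0.001,0.205],"claw": 0},{"delta_pos": [0.0045,-0.037,-0.0005],"delta_rot": [0.0037,0.001,0.27],"claw": 0},{"delta_pos": [0.007,-0.0455,-0.0005],"delta_rot": [0.0037,0.001,0.335],"claw": 0},{"delta_pos": [0.0099,-0.0537,-0.0006],"delta_rot": [0.0037,0.001,0.4],"claw": 0},{"delta_pos": [0.0125,-0.0599,-0.0006],"delta_rot": [0.0037,0.001,0.45],"claw": 0},{"delta_pos": [0.014,-0.0625,-0.0006],"delta_rot": [0.0037,0.001,0.47],"claw": 0}]'

```text
time: 13.05
eef_pos: [0.4487, 0.2121, 0.2516]
tcp_rot: [0.999, 0.045, -0.001, 0.001]
contact_force: [-1.3, -1.6, 0.2]
opening: 0.276
```

```bash
python3 - <<'E'
from h import *
s=ctrl.get_state(); print(s['eef_pos'],s['contact_force'],jaw(s),s['qpos'].round(2))
im,d,K,M=grab('wrist','w13')
W=pts(d,K,M); t=abs(W[...,2]-.17)<.004
print([ (r,np.where(t[r,260:330])[0].max()+260) for r in range(5,200,20) if t[r,260:330].any()])
Q=np.array([ray(np.where(t[r,260:330])[0].max()+260.5,r,K,M,.17) for r in range(60,200,5)]); k=np.polyfit(Q[:,0],Q[:,1],1); print('door dir',k, 'theta', np.pi-np.arctan(k[0])*-1-1.4808-0*1, )
E
```

```text
[0.44865578 0.21210267 0.25157543] [-1.33029518 -1.61382872  0.15251877] -1.4804863417324392 [ 0.24 -0.12  2.   -0.    1.26  1.72]
[(5, np.int64(314)), (25, np.int64(314)), (45, np.int64(314)), (65, np.int64(314)), (85, np.int64(315)), (105, np.int64(315)), (125, np.int64(315)), (145, np.int64(315)), (165, np.int64(315)), (185, np.int64(315))]
door dir [0.08867517 0.17453782] theta 1.7492364914910632
```

View pics/w13.png

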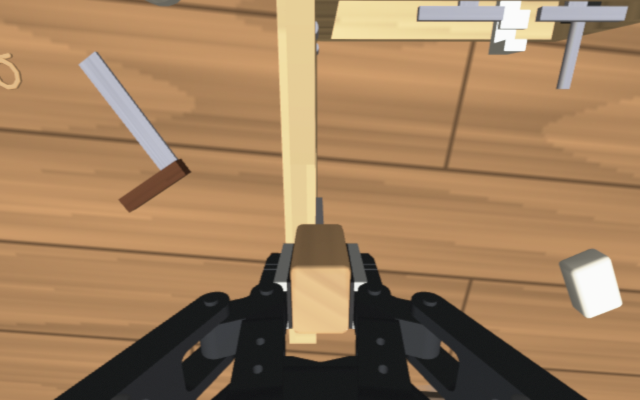

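The door (columns 282–316) is now at 1.572 rad, square to the front. I'll back off and lift the key.

carry_out --commands '[{"delta_pos": [0,0.004,0],"delta_rot": [0,0,0],"claw": 0},{"delta_pos": [0,0.006,-0.006],"delta_rot": [0,0,0],"claw": 0},{"delta_pos": [0,0.006,-0.026],"delta_rot": [0,0,0],"claw": 0},{"delta_pos": [0,0.006,-0.05],"delta_rot": [0,0,0],"claw": 0},{"delta_pos": [0,0.01,-0.07],"delta_rot": [0,0,-0.05],"claw": 0},{"delta_pos": [0,0.03,-0.075],"delta_rot": [0,0,-0.15],"claw": 0},{"delta_pos": [0,0.06,-0.075],"delta_rot": [0,0,-0.27],"claw": 0},{"delta_pos": [0,0.095,-0.075],"delta_rot": [0,0,-0.39],"claw": 0}]'

```text
time: 13.77
eef_pos: [0.4577, 0.1196, 0.3284]
tcp_rot: [0.971, 0.239, 0.0, 0.0]
contact_force: [1.4, 0.7, -0.7]
opening: 0.272
```

```bash
python3 - <<'E'
from h import *
s=ctrl.get_state(); print(s['eef_pos'],s['contact_force'],jaw(s),s['qpos'].round(2))
for p in [[.48,-.1,.32],[.4645,-.36,.3]]: print(delta(p,.27))
E
```

```text
[0.45771808 0.11959202 0.32836642] [ 1.42602115  0.67357612 -0.6961714 ] -1.0888435374691487 [ 0.04 -0.23  1.96 -0.    1.41  1.13]
(array([-0.082 ,  0.2049,  0.0085]), array([ 1.2000e-03,  1.0000e-04, -1.3588e+00]))
(array([-0.2163,  0.4281,  0.0286]), array([ 1.2000e-03,  1.0000e-04, -1.3588e+00]))
```

carry_out --commands '[{"delta_pos": [-0.014,0.037,0.002],"delta_rot": [0,0,-0.12],"claw": 0},{"delta_pos": [-0.028,0.074,0.004],"delta_rot": [0,0,-0.24],"claw": 0},{"delta_pos": [-0.044,0.11,0.006],"delta_rot": [0,0,-0.36],"claw": 0},{"delta_pos": [-0.058,0.145,0.007],"delta_rot": [0,0,-0.48],"claw": 0},{"delta_pos": [-0.073,0.18,0.008],"delta_rot": [0,0,-0.6],"claw": 0},{"delta_pos": [-0.09,0.215,0.009],"delta_rot": [0,0,-0.72],"claw": 0},{"delta_pos": [-0.108,0.248,0.011],"delta_rot": [0,0,-0.84],"claw": 0},{"delta_pos": [-0.127,0.28,0.013],"delta_rot": [0,0,-0.96],"claw": 0}]'

```text
time: 14.43
eef_pos: [0.4756, -0.1725, 0.3172]
tcp_rot: [0.778, 0.628, 0.001, 0.001]
contact_force: [1.5, -0.4, -0.6]
opening: 0.272
```

```bash
python3 - <<'E'
from h import *
s=ctrl.get_state(); print(s['eef_pos'],s['contact_force'],jaw(s),s['qpos'].round(2))
for p in [[.466,-.389,.3]]: print(delta(p,.27))
E
```

```text
[ 0.47561281 -0.17252121  0.31716314] [ 1.48294696 -0.35075984 -0.62952059] -0.2128486752197583 [-0.55 -0.14  1.91  0.    1.38 -0.34]
(array([-0.2136,  0.0363,  0.0173]), array([ 0.0025,  0.0008, -0.4828]))
```

carry_out --commands '[{"delta_pos": [-0.04,0.008,0.006],"delta_rot": [0.001,0,-0.11],"claw": 0},{"delta_pos": [-0.08,0.016,0.012],"delta_rot": [0.002,0,-0.22],"claw": 0},{"delta_pos": [-0.12,0.023,0.02],"delta_rot": [0.0025,0.0008,-0.33],"claw": 0},{"delta_pos": [-0.16,0.029,0.03],"delta_rot": [0.0025,0.0008,-0.44],"claw": 0},{"delta_pos": [-0.195,0.034,0.04],"delta_rot": [0.0025,0.0008,-0.483],"claw": 0},{"delta_pos": [-0.2136,0.0363,0.047],"delta_rot": [0.0025,0.0008,-0.483],"claw": 0},{"delta_pos": [-0.2136,0.0363,0.047],"delta_rot": [0.0025,0.0008,-0.483],"claw": 0},{"delta_pos": [-0.2136,0.0363,0.047],"delta_rot": [0.0025,0.0008,-0.483],"claw": 0}]'

```text
time: 15.1
eef_pos: [0.4652, -0.3901, 0.2696]
tcp_rot: [0.606, 0.795, 0.0, -0.001]
contact_force: [0.9, 0.3, -1.0]
opening: 0.274
```

carry_out --commands '[{"delta_pos": [0,0,0],"delta_rot": [0,0,0],"claw": 0},{"delta_pos": [0,0,0],"delta_rot": [0,0,0],"claw": 0}]'

```text
time: 15.27
eef_pos: [0.4655, -0.3895, 0.2704]
tcp_rot: [0.606, 0.796, 0.0, -0.0]
contact_force: [0.2, 1.0, -1.9]
opening: 0.271
```

```bash
python3 - <<'E'
from h import *
s=ctrl.get_state(); print(s['eef_pos'],s['contact_force'],jaw(s),s['dq'].round(3))
print(delta([.466,-.389,.27],.27))
im,d,K,M=grab('wrist','w14')
cv2.imwrite('pics/c13.png',cv2.resize(im[100:240,270:380,::-1],None,fx=5,fy=4,interpolation=0))
W=pts(d,K,M); print([W[r,319].round(4) for r in range(196,222,3)])
print((W[140:180,319,2]).round(3))
E
```

```text
[ 0.46548714 -0.38951738  0.27037896] [ 0.22483354  0.95861098 -1.87916831] 0.2690777641896199 [ 0.013 -0.007  0.003  0.001 -0.001 -0.   ]
(array([0.0004, 0.0006, 0.0004]), array([ 0.0002, -0.0014, -0.0009]))
[array([ 4.766e-01, -4.365e-01,  2.000e-04]), array([ 0.4624, -0.3822,  0.1815]), array([ 0.4624, -0.3823,  0.1878]), array([ 0.4625, -0.3824,  0.1939]), array([ 0.4623, -0.3818,  0.2013]), array([ 0.4624, -0.3821,  0.2062]), array([ 0.4625, -0.3822,  0.2114]), array([ 0.4624, -0.3819,  0.2172]), array([ 0.4624, -0.382 ,  0.2219])]
[0.051 0.049 0.05  0.049 0.05  0.05  0.049 0.05  0.05  0.051 0.051 0.05
 0.05  0.051 0.05  0.049 0.048 0.05  0.049 0.048 0.009 0.01  0.01  0.009
 0.008 0.009 0.009 0.009 0.009 0.014 0.021 0.024 0.032 0.037 0.041 0.045
 0.048 0.049 0.051 0.05 ]
```

View pics/c13.png

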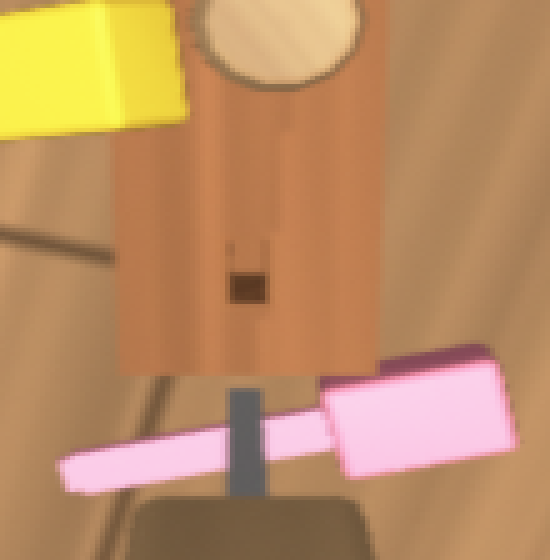

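```bash
python3 - <<'E'
from h import *
im,d,K,M=load('w14'); W=pts(d,K,M)
a=ray(319.6,159.6,K,M,.05);b=ray(319.6,176.5,K,M,.05); print('slot',a,b,np.linalg.norm(a-b)); c=(a+b)/2
l=ray(315.6,168,K,M,.05);r=ray(323.6,168,K,M,.05); print('w',np.linalg.norm(l-r))
ex=np.array([np.cos(.269),np.sin(.269)]);ey=np.array([-ex[1],ex[0]])
hsv=cv2.cvtColor(im,cv2.COLOR_RGB2HSV)
# blade columns at row 205
row=im[205,305:335].astype(int); print(row.sum(1), row[:, 0]-row[:,2])
blade_edge=np.array([.4624,-.3821])
g=[W[205,cc] for cc in range(314,326)]
print([x.round(4).tolist() for x in g])
bc=blade_edge-.007*ey
dd=c[:2]-bc; print('slot c',c,'blade c',bc,'shift in tool x,y',dd@ey,dd@ex)
E
```

```text
slot [ 0.46185099 -0.37949026  0.05      ] [ 0.46702216 -0.39826847  0.05      ] 0.019477224375768567
w 0.00903067553185959
[411 411 407 406 407 401 401 401 399 384 337 293 285 287 284 286 314 481
 635 675 680 683 688 689 689 689 690 691 689 680] [86 86 86 85 84 83 80 79 79 70 41  7  2  2  2  1  7 27 28 22 21 20 19 19
 19 19 18 18 19 21]
[[0.4735, -0.4501, 0.0012], [0.4749, -0.4504, -0.0007], [0.4603, -0.3822, 0.1958], [0.4611, -0.3826, 0.1943], [0.4617, -0.3823, 0.1945], [0.4625, -0.3824, 0.1939], [0.4631, -0.3822, 0.1939], [0.4637, -0.3817, 0.1948], [0.4643, -0.3815, 0.1948], [0.4839, -0.443, 0.0129], [0.485, -0.4423, 0.0138], [0.4861, -0.4415, 0.0153]]
slot c [ 0.46443657 -0.38887936  0.05      ] blade c [ 0.46426037 -0.38884826] shift in tool x,y -7.681444372166e-05 0.0001615988559596256
```

carry_out --commands '[{"delta_pos": [0,0.0003,0.015],"delta_rot": [0,0,0],"claw": 0},{"delta_pos": [0,0.0003,0.035],"delta_rot": [0,0,0],"claw": 0},{"delta_pos": [0,0.0003,0.055],"delta_rot": [0,0,0],"claw": 0},{"delta_pos": [0,0.0003,0.075],"delta_rot": [0,0,0],"claw": 0},{"delta_pos": [0,0.0003,0.092],"delta_rot": [0,0,0],"claw": 0},{"delta_pos": [0,0.0003,0.105],"delta_rot": [0,0,0],"claw": 0},{"delta_pos": [0,0.0003,0.112],"delta_rot": [0,0,0],"claw": 0},{"delta_pos": [0,0.0003,0.112],"delta_rot": [0,0,0],"claw": 0}]'

```text
time: 15.98
eef_pos: [0.4656, -0.3879, 0.157]
tcp_rot: [0.605, 0.796, 0.001, -0.002]
contact_force: [-0.4, 0.3, -1.3]
opening: 0.274
```

carry_out --commands '[{"delta_pos": [0,0,0],"delta_rot": [0,0,0],"claw": 0}]'

```text
time: 16.07
eef_pos: [0.4661, -0.3881, 0.158]
tcp_rot: [0.605, 0.796, 0.001, -0.001]
contact_force: [-0.3, -0.6, -0.7]
opening: 0.272
```

```bash
python3 - <<'E'
from h import *
s=ctrl.get_state(); print(s['eef_pos'],s['contact_force'],jaw(s),s['dq'].round(3))
print(delta([.4657,-.3895,.15],.27))
im,d,K,M=grab('wrist','w15')
cv2.imwrite('pics/c14.png',cv2.resize(im[100:240,260:400,::-1],None,fx=5,fy=4,interpolation=0))
W=pts(d,K,M); print([W[r,319].round(4) for r in range(196,222,3)])
E
```

```text
[ 0.46614173 -0.38808421  0.1580039 ] [-0.28298787 -0.63265727 -0.7184545 ] 0.2709004106455578 [ 0.009  0.     0.006  0.002  0.    -0.   ]
(array([-0.0013, -0.0008,  0.008 ]), array([-0.0002, -0.0023,  0.0009]))
[array([ 0.4671, -0.3967,  0.0104]), array([ 0.4629, -0.3805,  0.0695]), array([ 0.4629, -0.3806,  0.0761]), array([ 0.4629, -0.3805,  0.0827]), array([ 0.463 , -0.3806,  0.0883]), array([ 0.4631, -0.3809,  0.0931]), array([ 0.4629, -0.38  ,  0.1008]), array([ 0.4631, -0.3808,  0.104 ]), array([ 0.463 , -0.3801,  0.1104])]
```

View pics/c14.png

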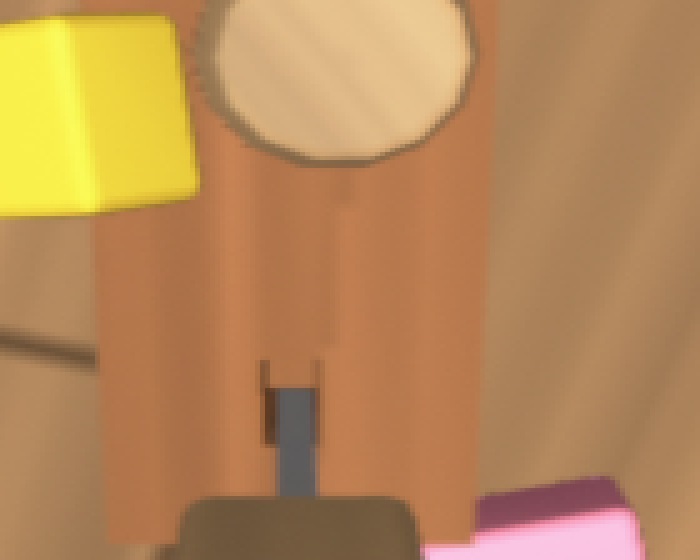

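The blade tip (crop 296,388) sits over the slot opening (262–320), about 0.7 mm to the right. I'll shift slightly and lower.

carry_out --commands '[{"delta_pos": [-0.0013,-0.0008,0.002],"delta_rot": [0,-0.0023,0],"claw": 0},{"delta_pos": [-0.0013,-0.0008,0.006],"delta_rot": [0,-0.0023,0],"claw": 0},{"delta_pos": [-0.0013,-0.0008,0.01],"delta_rot": [0,-0.0023,0],"claw": 0},{"delta_pos": [-0.0013,-0.0008,0.014],"delta_rot": [0,-0.0023,0],"claw": 0},{"delta_pos": [-0.0013,-0.0008,0.018],"delta_rot": [0,-0.0023,0],"claw": 0}]'

```text
time: 16.53
eef_pos: [0.4656, -0.3894, 0.1397]
tcp_rot: [0.605, 0.796, -0.0, -0.0]
contact_force: [0.7, -1.2, -2.0]
opening: 0.268
```

carry_out --commands '[{"delta_pos": [0,0,0.005],"delta_rot": [0,0,0],"claw": 0},{"delta_pos": [0,0,0.01],"delta_rot": [0,0,0],"claw": 0},{"delta_pos": [0,0,0.015],"delta_rot": [0,0,0],"claw": 0},{"delta_pos": [0,0,0.02],"delta_rot": [0,0,0],"claw": 0},{"delta_pos": [0,0,0.024],"delta_rot": [0,0,0],"claw": 0},{"delta_pos": [0,0,0.026],"delta_rot": [0,0,0],"claw": 0}]'

```text
time: 17.03
eef_pos: [0.4654, -0.3891, 0.1127]
tcp_rot: [0.605, 0.796, 0.0, -0.001]
contact_force: [0.1, 0.7, -0.6]
opening: 0.273
```

Inside the slot freely. Set it down onto the slot floor.

carry_out --commands '[{"delta_pos": [0,0,0.001],"delta_rot": [0,0,0],"claw": 0},{"delta_pos": [0,0,0.002],"delta_rot": [0,0,0],"claw": 0},{"delta_pos": [0,0,0.003],"delta_rot": [0,0,0],"claw": 0},{"delta_pos": [0,0,0.004],"delta_rot": [0,0,0],"claw": 0},{"delta_pos": [0,0,0.005],"delta_rot": [0,0,0],"claw": 0},{"delta_pos": [0,0,0.005],"delta_rot": [0,0,0],"claw": 0}]'

```text
time: 17.53
eef_pos: [0.4653, -0.3891, 0.1076]
tcp_rot: [0.605, 0.796, 0.0, -0.001]
contact_force: [-0.0, 1.0, -1.4]
opening: 0.274
```

carry_out --commands '[{"delta_pos": [0,0,0.001],"delta_rot": [0,0,0],"claw": 0},{"delta_pos": [0,0,0.001],"delta_rot": [0,0,0],"claw": 0}]'

```text
time: 17.7
eef_pos: [0.4655, -0.3893, 0.1071]
tcp_rot: [0.605, 0.796, 0.0, -0.001]
contact_force: [-1.1, 0.6, 1.1]
opening: 0.272
```

carry_out --commands '[{"delta_pos": [0,0,0],"delta_rot": [0,0,0],"claw": 35},{"delta_pos": [0,0,0],"delta_rot": [0,0,0],"claw": 45},{"delta_pos": [0,0,0],"delta_rot": [0,0,0],"claw": 58},{"delta_pos": [0,0,0],"delta_rot": [0,0,0],"claw": 58},{"delta_pos": [0,0,0],"delta_rot": [0,0,0],"claw": 58}]'

```text
time: 18.12
eef_pos: [0.4655, -0.3893, 0.1071]
tcp_rot: [0.605, 0.796, 0.0, -0.0]
contact_force: [0.3, -0.3, 0.1]
opening: 0.578
```

carry_out --commands '[{"delta_pos": [0,0,-0.01],"delta_rot": [0,0,0],"claw": 58},{"delta_pos": [0,0,-0.025],"delta_rot": [0,0,0],"claw": 58},{"delta_pos": [0,0,-0.045],"delta_rot": [0,0,0],"claw": 58},{"delta_pos": [0,0,-0.07],"delta_rot": [0,0,0],"claw": 58},{"delta_pos": [0,0,-0.1],"delta_rot": [0,0,0],"claw": 58},{"delta_pos": [0,0,-0.13],"delta_rot": [0,0,0],"claw": 58},{"delta_pos": [0,0,-0.16],"delta_rot": [0,0,0],"claw": 58},{"delta_pos": [0,0,-0.16],"delta_rot": [0,0,0],"claw": 58}]'

```text
time: 18.78
eef_pos: [0.4678, -0.3918, 0.2767]
tcp_rot: [0.605, 0.796, -0.001, 0.007]
contact_force: [0.9, -0.7, 1.6]
opening: 0.581
```

```bash
python3 - <<'E'
from h import *
s=ctrl.get_state(); print(s['eef_pos'],s['contact_force'],s['time'])
im,d,K,M=grab('wrist','w16'); W=pts(d,K,M)
top=(abs(W[...,2]-.128)<.003)&(abs(W[...,0]-.4645)<.03)&(abs(W[...,1]+.388)<.03); P=W[top]; print(len(P),P.mean(0),P.min(0),P.max(0))
grab('top','t16'); grab('scene','s16')
im,d,K,M=load('t16'); W=pts(d,K,M); 
for tag in ('top0','t16'):
    im,d,K,M=load(tag); W=pts(d,K,M); m=(abs(W[...,2]-.17)<.006); m[:,:150]=0; m[:,345:]=0
    v,u=np.where(m); c=max(cv2.findContours(m.astype(np.uint8),0,1)[0],key=cv2.contourArea); print(tag,cv2.minAreaRect(c))
    t=(abs(W[...,2]-.2)<.012);v,u=np.where(t); print('tin?',W[t].mean(0))
    a=im
cv2.imwrite('pics/c15.png',np.hstack([cv2.resize(im[100:300,190:350,::-1],None,fx=2.4,fy=2.4),cv2.resize(im[100:300,350:510,::-1],None,fx=2.4,fy=2.4)]))
E
```

```text
[ 0.46781991 -0.39183152  0.27667987] [ 0.85360088 -0.66942316  1.6118889 ] 18.7833
808 [ 0.4546542  -0.39051523  0.12704649] [ 0.44044566 -0.40823737  0.12500585] [ 0.46881256 -0.37350151  0.13036466]
top0 ((285.0049743652344, 161.565673828125), (72.39787292480469, 78.8323974609375), 85.68397521972656)
tin? [0.61941998 0.13494855 0.19979472]
t16 ((284.0597229003906, 193.85629272460938), (137.0621795654297, 85.46666717529297), 86.00909423828125)
tin? [0.71922708 0.16385727 0.19947645]
```

View pics/w16.png

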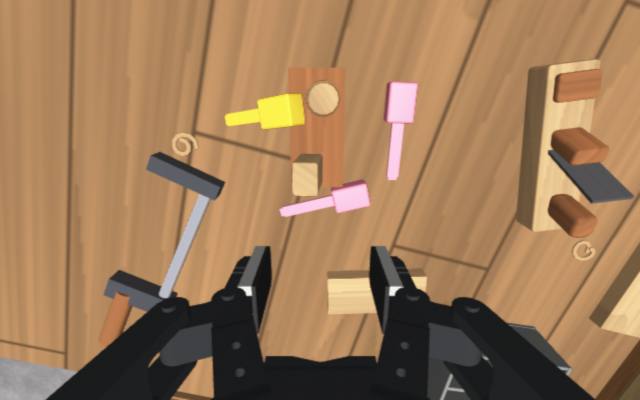

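View pics/s16.png

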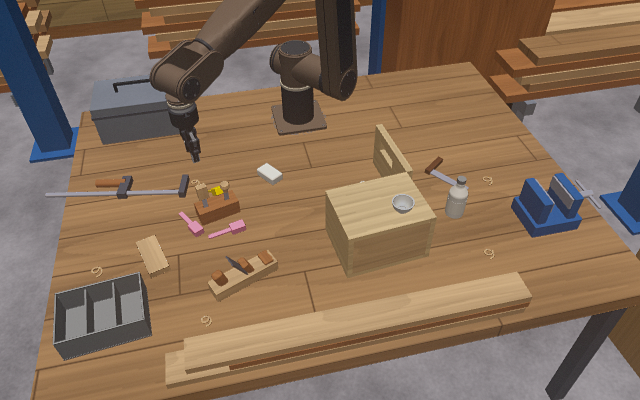

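View pics/c15.png

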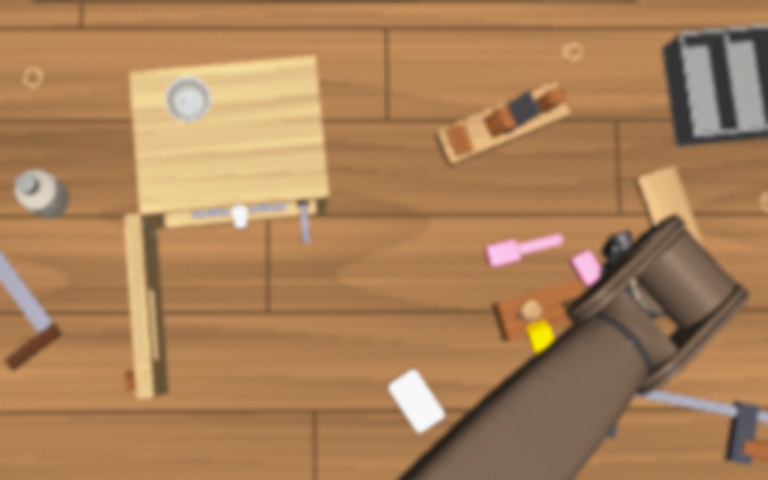

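The key looks tilted: its handle is at (306,175) in the wrist view and its top is about 10 mm off towards -x. That fits it leaning within the slot's slack. I'll look closer.

```bash
python3 - <<'E'
from h import *
im,d,K,M=grab('wrist','w17'); W=pts(d,K,M)
top=(abs(W[...,2]-.128)<.0045)&(abs(W[...,0]-.4645)<.03)&(abs(W[...,1]+.388)<.03); P=W[top]; print(len(P),P.mean(0),P.min(0),P.max(0))
A=np.c_[P[:,:2],np.ones(len(P))]; k=np.linalg.lstsq(A,P[:,2],rcond=None)[0]; print('slope',k[:2])
b=load('s16')[0]
cv2.imwrite('pics/c16.png',np.hstack([cv2.resize(b[170:230,180:250,::-1],None,fx=6,fy=6),cv2.resize(im[130:215,270:350,::-1],(340,360))]))
E
```

```text
893 [ 0.4541693  -0.3904481   0.12688116] [ 0.43976908 -0.40856378  0.12354224] [ 0.46861355 -0.37381145  0.12970722]
slope [0.07964158 0.01474495]
```

View pics/c16.png

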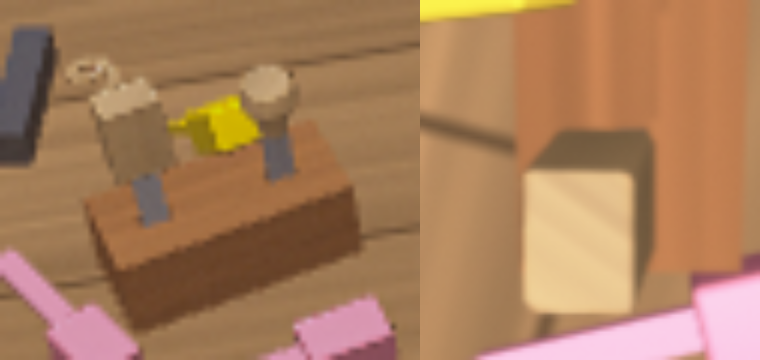

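It is seated but leaning about 0.08–0.1 rad. There is plenty of time, so I'll regrasp once to stand it plumb, pressing it lightly to the floor before release.

```bash
python3 - <<'E'
from h import *
print(delta([.4620,-.3895,.2],.27)); print(delta([.4620,-.3895,.107],.27))
E
```

```text
(array([ 0.0001, -0.0031,  0.0662]), array([-0.0013, -0.0025,  0.0008]))
(array([-1.000e-04, -3.000e-03,  1.592e-01]), array([-0.0013, -0.0025,  0.0008]))
```

carry_out --commands '[{"delta_pos": [0,-0.003,0.01],"delta_rot": [-0.0013,-0.0025,0],"claw": 78},{"delta_pos": [0,-0.003,0.035],"delta_rot": [-0.0013,-0.0025,0],"claw": 78},{"delta_pos": [0,-0.003,0.06],"delta_rot": [-0.0013,-0.0025,0],"claw": 78},{"delta_pos": [0,-0.003,0.085],"delta_rot": [-0.0013,-0.0025,0],"claw": 78},{"delta_pos": [0,-0.003,0.11],"delta_rot": [-0.0013,-0.0025,0],"claw": 78},{"delta_pos": [0,-0.003,0.13],"delta_rot": [-0.0013,-0.0025,0],"claw": 78},{"delta_pos": [0,-0.003,0.148],"delta_rot": [-0.0013,-0.0025,0],"claw": 78},{"delta_pos": [0,-0.003,0.15],"delta_rot": [-0.0013,-0.0025,0],"claw": 78}]'

```text
time: 19.65
eef_pos: [0.4588, -0.3861, 0.1091]
tcp_rot: [0.605, 0.796, 0.001, -0.006]
contact_force: [0.5, 0.9, -0.6]
opening: 0.781
```

```bash
python3 - <<'E'
from h import *
s=ctrl.get_state(); print(s['eef_pos'],s['contact_force'],s['time'])
grab('wrist','w18')
s=ctrl.get_state(); print(s['eef_pos']); print(delta([.4655,-.3893,.108],.27))
E
```

```text
[ 0.45880702 -0.3860715   0.10907134] [ 0.45479228  0.91765536 -0.59342377] 19.65
[ 0.45958511 -0.38689879  0.11100296]
(array([-0.0039,  0.0051,  0.0029]), array([-0.004 , -0.0087,  0.0006]))
```

View pics/w18.png

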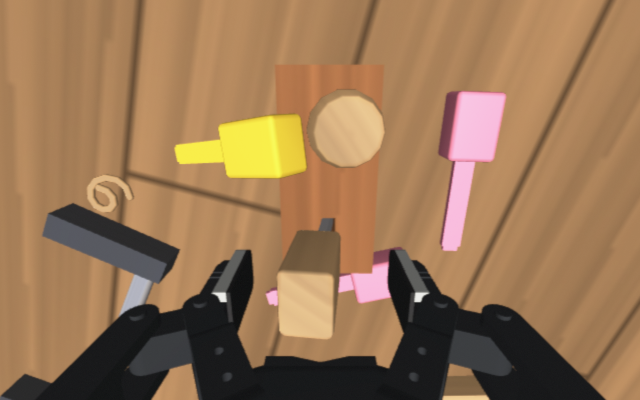

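The handle (305,290) is between the pads at columns 250 and 390. I'll centre and close gently.

carry_out --commands '[{"delta_pos": [-0.003,0.0035,0.002],"delta_rot": [-0.004,-0.0087,0],"claw": 78},{"delta_pos": [-0.0035,0.0045,0.002],"delta_rot": [-0.004,-0.0087,0],"claw": 70},{"delta_pos": [-0.0039,0.0051,0.002],"delta_rot": [-0.004,-0.0087,0],"claw": 60},{"delta_pos": [-0.0039,0.0051,0.002],"delta_rot": [-0.004,-0.0087,0],"claw": 50},{"delta_pos": [-0.0039,0.0051,0.002],"delta_rot": [-0.004,-0.0087,0],"claw": 40},{"delta_pos": [-0.0039,0.0051,0.002],"delta_rot": [-0.004,-0.0087,0],"claw": 30},{"delta_pos": [-0.0039,0.0051,0.002],"delta_rot": [-0.004,-0.0087,0],"claw": 10},{"delta_pos": [-0.0039,0.0051,0.002],"delta_rot": [-0.004,-0.0087,0],"claw": 10}]' --force 25

```text
time: 20.37
eef_pos: [0.466, -0.3896, 0.1098]
tcp_rot: [0.605, 0.796, -0.0, 0.001]
contact_force: [-0.2, 0.4, 1.8]
opening: 0.28
```

```bash
python3 - <<'E'
from h import *
s=ctrl.get_state(); print(s['eef_pos'],s['contact_force'],s['wrist_torque'],s['opening'])
print(delta([.4655,-.3893,.107],.27))
im,d,K,M=grab('wrist','w19'); cv2.imwrite('pics/c17.png',cv2.resize(im[170:380,230:410,::-1],None,fx=3,fy=2.8))
E
```

```text
[ 0.46597323 -0.38961635  0.10982912] [-0.24038691  0.44309017  1.84394554] [ 0.07372372 -0.13023725  0.01283453] 0.28035238120709094
(array([ 0.0004, -0.0004,  0.0028]), array([0.0009, 0.0014, 0.0005]))
```

View pics/c17.png

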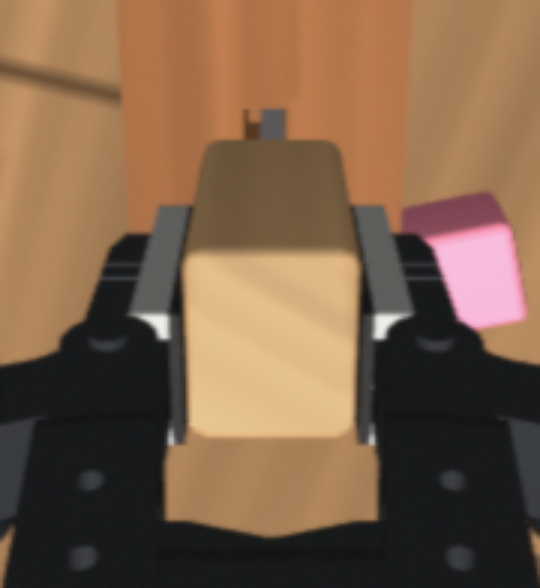

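carry_out --commands '[{"delta_pos": [0,-0.0012,0],"delta_rot": [0,0,0],"claw": 10},{"delta_pos": [0,-0.0012,0.001],"delta_rot": [0,0,0],"claw": 10},{"delta_pos": [0,-0.0012,0.001],"delta_rot": [0,0,0],"claw": 10}]'

```text
time: 20.67
eef_pos: [0.4649, -0.3902, 0.1098]
tcp_rot: [0.605, 0.796, -0.0, 0.001]
contact_force: [-0.8, 1.6, 4.4]
opening: 0.277
```

```bash
python3 - <<'E'
from h import *
s=ctrl.get_state(); print(s['eef_pos'],s['contact_force'],s['wrist_torque'],s['opening'])
print(delta([.4655,-.3893,.107],.27))
im,d,K,M=grab('wrist','w20'); cv2.imwrite('pics/c18.png',cv2.resize(im[195:235,290:350,::-1],None,fx=10,fy=10,interpolation=0))
E
```

```text
[ 0.46485288 -0.39016672  0.10981376] [-0.84259233  1.58550831  4.354098  ] [ 0.30431813  0.20727395 -0.0124539 ] 0.27733599048051044
(array([0.0007, 0.0009, 0.0028]), array([0.0007, 0.0014, 0.0005]))
```

View pics/c18.png

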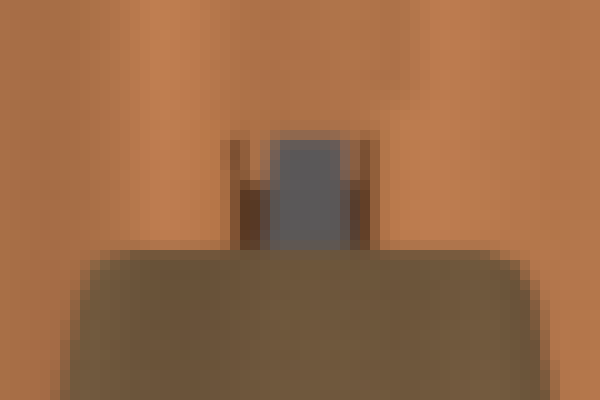

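The blade is now centred in the slot (crop 305, slot 230–380) and on the floor with about 4 N. I'll release gradually.

carry_out --commands '[{"delta_pos": [0,0,0.0005],"delta_rot": [0,0,0],"claw": 29},{"delta_pos": [0,0,0.0005],"delta_rot": [0,0,0],"claw": 31},{"delta_pos": [0,0,0],"delta_rot": [0,0,0],"claw": 33},{"delta_pos": [0,0,0],"delta_rot": [0,0,0],"claw": 36},{"delta_pos": [0,0,0],"delta_rot": [0,0,0],"claw": 42},{"delta_pos": [0,0,0],"delta_rot": [0,0,0],"claw": 50},{"delta_pos": [0,0,0],"delta_rot": [0,0,0],"claw": 60},{"delta_pos": [0,0,0],"delta_rot": [0,0,0],"claw": 60}]'

```text
time: 21.38
eef_pos: [0.4648, -0.3901, 0.1097]
tcp_rot: [0.605, 0.796, -0.0, 0.001]
contact_force: [0.2, -0.5, 0.2]
opening: 0.597
```

```bash
python3 - <<'E'
from h import *
s=ctrl.get_state(); print(s['eef_pos'],s['contact_force'],s['opening'])
im,d,K,M=grab('wrist','w21')
E
```

```text
[ 0.46483042 -0.39013251  0.10970118] [ 0.16531886 -0.45739269  0.20705917] 0.5970640800285515
```

View pics/w21.png

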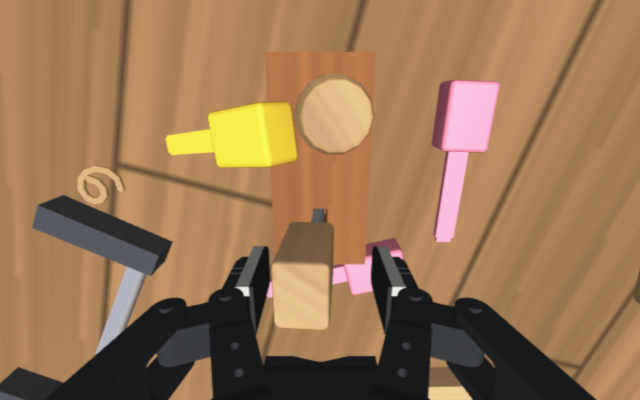

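The key settles into the same small lean on release. The slot's 4 mm slack allows about that much, and the key is fully seated. I'll leave it and withdraw cleanly.

carry_out --commands '[{"delta_pos": [0,-0.002,0],"delta_rot": [0,0,0],"claw": 72},{"delta_pos": [0,-0.004,0],"delta_rot": [0,0,0],"claw": 72},{"delta_pos": [0,-0.004,-0.008],"delta_rot": [0,0,0],"claw": 72},{"delta_pos": [0,-0.004,-0.025],"delta_rot": [0,0,0],"claw": 72},{"delta_pos": [0,-0.004,-0.05],"delta_rot": [0,0,0],"claw": 72},{"delta_pos": [0,-0.004,-0.08],"delta_rot": [0,0,0],"claw": 72},{"delta_pos": [0,-0.004,-0.115],"delta_rot": [0,0,0],"claw": 72},{"delta_pos": [0,-0.004,-0.15],"delta_rot": [0,0,0],"claw": 72}]'

```text
time: 22.1
eef_pos: [0.4604, -0.3907, 0.2614]
tcp_rot: [0.605, 0.796, -0.0, 0.0]
contact_force: [0.3, 0.5, 0.3]
opening: 0.718
```

carry_out --commands '[{"delta_pos": [0,0,-0.01],"delta_rot": [0,0,0],"claw": 72},{"delta_pos": [0,0,-0.02],"delta_rot": [0,0,0],"claw": 72},{"delta_pos": [0,0,-0.02],"delta_rot": [0,0,0],"claw": 72},{"delta_pos": [0,0,-0.02],"delta_rot": [0,0,0],"claw": 72},{"delta_pos": [0,0,-0.02],"delta_rot": [0,0,0],"claw": 72}]'

```text
time: 22.52
eef_pos: [0.4597, -0.3899, 0.2787]
tcp_rot: [0.605, 0.796, 0.0, -0.002]
contact_force: [-0.6, -0.2, -0.5]
opening: 0.714
```

```bash
python3 - <<'E'
from h import *
s=ctrl.get_state(); print(s['eef_pos'],s['contact_force'],s['time'])
im,d,K,M=grab('wrist','w22'); W=pts(d,K,M)
top=(abs(W[...,2]-.128)<.005)&(abs(W[...,0]-.4645)<.03)&(abs(W[...,1]+.388)<.03); P=W[top]; print(len(P),P.mean(0))
A=np.c_[P[:,:2],np.ones(len(P))]; print('slope',np.linalg.lstsq(A,P[:,2],rcond=None)[0][:2])
im,d,K,M=grab('scene','s22'); W=pts(d,K,M)
# door upper edge points: z~.17, x<.56
m=(abs(W[...,2]-.17)<.004)&(W[...,0]<.56)&(W[...,0]>.3)&(W[...,1]>.1)&(W[...,1]<.35); P=W[m]; k=np.polyfit(P[:,0],P[:,1],1); print('door',len(P),k,P.min(0),P.max(0),'theta',np.pi-np.arctan(k[0])-1.4808)
cv2.imwrite('pics/c19.png',np.hstack([cv2.resize(im[150:250,150:270,::-1],(360,300)),cv2.resize(im[110:270,310:470,::-1],(400,300))]))
E
```

```text
[ 0.45970708 -0.38991319  0.27871214] [-0.59368586 -0.20558682 -0.54981082] 22.5167
842 [ 0.45698126 -0.39084148  0.12720725]
slope [0.06941481 0.01021286]
door 309 [0.08113396 0.18955059] [0.33140042 0.20571614 0.16618725] [0.55942713 0.24678064 0.1739769 ] theta 1.5798360253154655
```

View pics/c19.png

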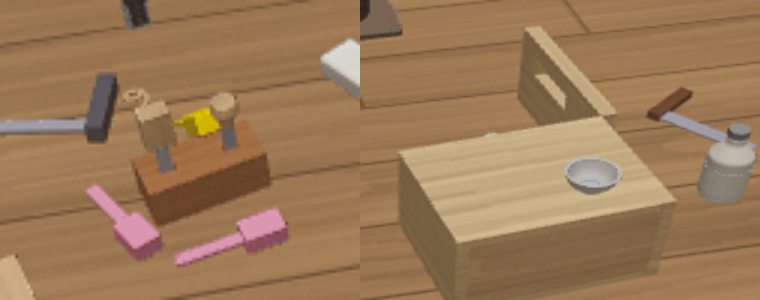

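The key is seated in its slot, leaning about 0.07 rad. The door is at about 1.57 rad by the wrist camera (1.58 by the scene camera), and the bystanders are where they were. I'll hand in.

```bash
python3 -c "
from plant import ctrl
print(ctrl.sign_off())"
```

```text
the job is handed in; nothing more can be done
None
```

The door is open square to the cupboard and the key is back in its slot, but the key leans a few degrees instead of standing plumb. I handed the job in at about 22.6 s; hand-in gave no verdict.

- **Pressing the pad:** I took the key from its slot and lowered its blade down the gap. I did not feel along the strip: the cameras showed the window, so the blade went straight into it and met the pad about 30 mm below the roof. The pad went down about 8 mm with readings up to about 9 N, short of its stop, and the door sprang to about 0.2 rad.
- **Opening the door:** I lifted the tip above the hook and swept the door open with the blade against its inner face. Final angle was 1.572 rad by the wrist camera and 1.58 by the scene camera.
- **Returning the key:** It is back in its own slot with its top at 0.127–0.128 m, as at the start. It leaned about 0.08–0.1 rad on release, within the slot's 4 mm slack. I regrasped, centred and released it once more, but it still leans about 0.07 rad.

**Things that disagreed or stayed uncertain:**
- **Toppled look-alikes:** The pink and yellow look-alikes stood upright in the first picture but had toppled by 2.8 s. The gripper was nowhere near them, so I think they were unstable at the start. The yellow one now leans on the stand.
- **Sideways force:** There was a sideways reading of up to about 4 N while pressing the pad, which I could not explain.
- **Camera offset:** The wrist camera reads 1–3 mm off at the blade, so I aligned tip and target within the same picture.

The largest force reading at the end of any move was about 9 N. No other bystander looked moved in the last pictures.

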